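# Pin the keeper bar over an inkstone blank

## Task

Hold the inkstone blank down in its jig: push the bar with the square slot lengthwise out of the row of touching bars, keeping it down on the bench and leaving the other two where they are, then lay it flat over the jig's post with its long end across the blank. Push the hitch pin all the way through the post's cross hole above the bar, from the side away from the blank, and swing its sprung loop over the top of the post until it snaps shut on the blank side. Do not disturb the other things on the bench, and let go of everything at the end.

Things in the scene. Friction and masses are not known exactly. Their poses are not given: they have to be found in the camera images.
- jig: Fixed jig. Origin on its upright post's axis at bench level; x from post to stone blank, z up. Dark steel base 235 x 104 x 12 mm (x -40 to 195). Bright steel post 30 (x) x 26 (y) mm, top at 96 mm, on a shoulder block 46 x 50 mm with top at 45 mm. Round slate blank, 100 mm across, centred at x 125, flat top also at 45 mm. A 14 mm round hole crosses the post along x at height 82 mm.
- seat (a point): Point on the post axis at the top of the shoulder, 45 mm above the bench: where the underside centre of the keeper's slot belongs. Axes as the jig's.
- hole (a point): Centre of the mouth of the cross hole on the post face away from the blank (jig x -15 mm, 82 mm above the bench). Axes as the jig's: the pin goes in along +x; the post is 30 mm thick there.
- keeper: Loose beech bar 150 x 50 x 22 mm, 0.16 kg, the one with a square slot through it, lying flat in any place of a row of three bars touching along their long sides. Origin at the underside centre, x along its length, z up. Slot 38 (x) x 34 (y) mm centred at x -48; end wall there 8 mm. Balances at about x +8. Grip it across its 50 mm width once clear of the row.
- slot (a point): Centre of the keeper's slot at the underside (keeper x -48 mm). Axes as the keeper's.
- packer_round: Loose beech bar 110 x 50 x 22 mm with a 30 mm round hole, in the row beside the keeper, mid-lengths level. Origin at the underside centre, x along its length. To be left alone.
- packer_plain: Loose plain beech bar 110 x 50 x 22 mm without a hole, in the same row. Origin at the underside centre, x along its length. To be left alone.
- sheet: Flat paper sheet (no height) under the row. Origin at the centre of the row; x along the bars, z up. The plus x end is the one further from the robot. The bars lie at y -50, 0 and +50 mm, all centred at x 0.
- pin: Loose steel hitch pin, 0.3 kg, lying on its square head. Origin on the pin axis (12 mm above the bench); x to the tip, z up. Head 24 x 24 mm from x -26 to +30 (shoulder that stops on the post); round shank 12 mm thick to x 84, last 10 mm tapered to 6. Home, its origin is 45 mm before the post axis; the head passes 3 mm over the keeper and is past the bar's end behind x +18: grip it there across y.
- pin_tip (a point): Tip of the shank, on the pin axis (pin x +84 mm). Axes as the pin's.
- loop (a joint): Angle of the pin's sprung wire loop, rad. Hinge along pin y at pin x -22 mm, z 0. 0: open, leaning back, 25 degrees above the pin's -x. Grows as the loop swings up (upright at 1.13) and on over the post; 2.6: shut, lying forward along the shank, crossbar beyond the post. An over-centre spring, about 1 N at the crossbar, holds it open below about 1.2 and snaps it shut above.
- loop_bar (a point): Middle of the loop's crossbar, 92 mm from the hinge. The loop is a U of 6 mm round wire with legs 44 mm apart (centre to centre). Open, the crossbar lies at pin x -105 mm, z +39 mm.
- brush: Loose flat brush 190 mm long, far on the bench: leave alone.
- mallet: Loose hammer 240 mm long, to the robot's left: leave alone.
- offcut_a: Loose slate offcut 85 x 60 x 14 mm beside the jig: leave alone.
- offcut_b: Loose slate offcut 70 x 65 x 18 mm, near on the left: leave alone.
- offcut_c: Loose slate offcut 60 x 45 x 20 mm beyond the row of bars: leave alone.
Not all that is in view belongs to the job. Leave any pink look-alike of the keeper alone.

How it is judged:
On the way, in this order (a step that is already met when the one before it is completed fails the run):
1. the keeper is pushed lengthwise clear of the row, still flat on the bench ((x of keeper in the frame of sheet below -0.085 m or x of keeper in the frame of sheet above 0.085 m) and height (world z) of keeper below 0.01 m), for 0.2 s.
2. the keeper lies over the post, long end across the blank (x of slot in the frame of seat between -0.008 and 0.008 m and y of slot in the frame of seat between -0.008 and 0.008 m and z of slot in the frame of seat below 0.005 m and x of keeper in the frame of jig above 0.03 m and angle between the x axis of keeper and the x axis of jig, either way round below 0.25 rad and angle between keeper's own z axis and vertical below 0.08 rad), for 0.2 s.
3. the pin is home through the cross hole with the loop still open (all of step 2 and x of pin_tip in the frame of hole above 0.047 m and y of pin_tip in the frame of hole between -0.007 and 0.007 m and z of pin_tip in the frame of hole between -0.007 and 0.007 m and angle between the x axis of pin and the x axis of jig, either way round below 0.2 rad and value of joint loop below 1.1 rad), for 0.2 s.
4. the loop is swung over the post and shut (x of pin_tip in the frame of hole above 0.047 m and y of pin_tip in the frame of hole between -0.007 and 0.007 m and z of pin_tip in the frame of hole between -0.007 and 0.007 m and angle between the x axis of pin and the x axis of jig, either way round below 0.2 rad and value of joint loop above 2.4 rad), for 0.2 s.
At the end, for the whole second after the job is handed in: Keeper flat on the shoulder, slot within 8 mm of the post axis and 5 mm of seat height, long end over the blank within 0.25 rad; pin tip 47 mm or more past the hole mouth, within 7 mm and 0.2 rad of the hole line; loop over 2.4 rad; all at rest, keeper's and pin's speed under 0.02 m/s (all of step 2 and all of step 4 and linear speed of each of pin, keeper below 0.02 m/s); the robot touches nothing.
It fails at once if keeper lifted off the bench while it is still in the row (height (world z) of keeper between 0.015 and 0.05 m and x of keeper in the frame of sheet between -0.075 and 0.075 m and y of keeper in the frame of sheet between -0.08 and 0.08 m).
It fails at once if one of the other two bars moved more than 15 mm (distance of any of packer_round, packer_plain from where it was at the start of the episode above 0.015 m).
It fails at once if brush, hammer or an offcut moved more than 30 mm (distance of any of brush, mallet, offcut_a, offcut_b, offcut_c from where it was at the start of the episode above 0.03 m).
It also fails if it takes over 72 s, if anything falls off the work surface, if the arm or the gripper's body presses on something with over 40 N, if the wrist force passes 120 N, or if a joint passes its speed limit or range.

## Robot

A 6-joint arm with a two-finger parallel gripper is mounted at the origin on the work surface. World frame = base frame: x ahead of the robot, y to its left, z up, the work surface at z = 0. Lengths are in m, angles in rad, forces in N, time in s.
With the tool pointing down it reaches from about 0.375 to 0.925 m from the base axis. Payload 5.7 kg.
Tool frame: the origin (TCP) lies between the finger pads; the fingertips stand ctrl.finger_overhang ahead of it and the grasp point (between the pads) lies 3 mm ahead of it (ctrl.finger_overhang is the distance from the TCP to the fingertips, in m); z points along the fingers, y is the line along which they close (so a half turn about z gives the same grasp; the last joint's range is limited). The gripper opens to 85 mm and grips with 20 to 120 N. Pads are 22 mm wide; open, the fingers measure 114 mm over their backs; the gripper's body (76 mm by 85 mm) begins 54 mm behind the grasp point. The pads swing forward as they close: fully open they stand 13 mm farther back than shut.
Start: joints at [-1.427, 0.359, 1.51, -0, 1.272, -0.115], TCP at [0.154, -0.58, 0.23] pointing down, gripper open.
Joint ranges: [-2.97, 2.97], [-1.01, 2.36], [0.21, 2.38], [-0.96, 4.11], [0.2, 2.71], [-2.98, 2.98]. Speed limits (rad/s): [2.39, 2.39, 3.14, 3.14, 3.14, 3.14].

## Interface

Orientations are given as a unit quaternion [w, x, y, z].
In Python, from station import ctrl gives the robot as it stands.
- The arm moves only by the tool send_rows, never from a script. Its argument "rows" is a list of rows, each a list of 7 numbers: the shift along the tool's x, y, z each as a share of 250 mm, from -1 to 1, then the turn, a rotation vector about the tool's x, y, z each as a share of 0.5 rad, from -1 to 1, then the finger opening in mm, from 0 to 85.4. In form: [[dx, dy, dz, ax, ay, az, gripper], ...]. A call has 1 to 5 rows; each row shifts and turns the commanded pose from where the row before left it, along the tool's axes as they then stand; what a row does not reach is not made up. A row lasts 1/8 s, in which the tool goes at most 62.5 mm and 10.7 degrees, less where a joint would pass 70% of its speed; a pose out of reach is approached as far as the arm can. A call with a number of a shift or a turn outside -1 to 1 is refused whole. A call with a gripper value outside its range is refused whole. The fingers move at their own pace and stop on an object; the grip force is fixed at half the most. Time passes only in rows, so rows that do not move let the fingers close. It gives the time, the measured TCP pose, the force, the opening and the grip force at its end, in the units of the state.
- ctrl.sense(): the state, without advancing time (a new reading comes with each control period).
- ctrl.get_image(name): name is "scene" or "top" or "wrist"; returns a dict with "color" (420x560x3 uint8, red, green, blue), "K" (3x3 intrinsics, pixels), "rvec" (rotation vector, rad) and "tvec" (3), from world to camera coordinates, as OpenCV has them; the wrist camera has in their place "T_tool_cam" (4x4, takes a point from camera to tool coordinates, whose origin is the TCP and whose axes are the flange's). Camera axes: x right, y down, z forward; pixel columns grow to the right and rows downward; lengths in m; the calibration is good to about 2 mm. A picture is of the moment at which its call begins: read the wrist's pose just before it. There is no depth.
- ctrl.sign_off(): hands the job in; it is judged then, once.
The state is a dict: "t": time; "joint_positions": joint angles; "joint_vel": joint speeds; "joint_efforts": joint torques, N m; "tool_pos": TCP position; "eef_rot": TCP orientation; "force": force on the tool from outside, world axes, zero at the start; "ft_torque": the same for the moment, N m; "opening": opening from 0.0 (shut) to 1.0 (fully open); "grip_force": force on a finger pad.
Only numpy, scipy, OpenCV 4.12 (cv2) and the standard library are available. Lean on these libraries where they do the work, as an engineer would, in place of code of your own. Each camera call takes 0.05 s, during which the arm holds its last target. There are 200 camera calls.

## Working session

There is one attempt and no reset: what is moved stays moved. The work goes in short steps, Python scripts to look and compute and a tool call to move; the robot and the scene stay as the last step left them, time stands still between calls to the robot, and variables do not carry over. Pictures are saved under pics/ and viewed, at most 10 in all, crops included, and the job is handed in when it is done.

Besides the shell and the picture viewer there is one more tool, called after ">>>" by a JSON object that holds its "name" and its "arguments". send_rows: Moves the arm, as the interface text tells. Its arguments: {"type":"object","properties":{"rows":{"type":"array","items":{"type":"array","items":{"type":"number"}}}},"required":["rows"]}

```bash
mkdir -p pics; ls
cat > h.py <<'E'
import numpy as np, cv2
from station import ctrl
from scipy.spatial.transform import Rotation as R
def cam(name):
    s=ctrl.sense(); im=ctrl.get_image(name); K=np.array(im["K"])
    if name=="wrist":
        q=np.array(s["eef_rot"]); Rt=R.from_quat(q[[1,2,3,0]]).as_matrix()
        T=np.array(im["T_tool_cam"]); Rw=Rt@T[:3,:3]; c=Rt@T[:3,3]+np.array(s["tool_pos"])
    else:
        Rc=cv2.Rodrigues(np.array(im["rvec"],float))[0]; Rw=Rc.T; c=-Rc.T@np.array(im["tvec"],float).ravel()
    return im["color"],K,Rw,c
def save(name,fn):
    col,K,Rw,c=cam(name); cv2.imwrite(fn,col[:,:,::-1]); np.savez(fn+".npz",K=K,Rw=Rw,c=c,col=col)
def px2w(fn,uv,z):
    d=np.load(fn+".npz"); uv=np.atleast_2d(uv).astype(float)
    r=np.c_[uv,np.ones(len(uv))]@np.linalg.inv(d["K"]).T@d["Rw"].T
    return d["c"]+r*((z-d["c"][2])/r[:,2])[:,None]
def w2px(fn,p):
    d=np.load(fn+".npz"); q=(np.atleast_2d(p)-d["c"])@d["Rw"]@d["K"].T
    return q[:,:2]/q[:,2:]
def crop(fn,x0,y0,x1,y1,s,out):
    im=cv2.imread(fn)[y0:y1,x0:x1]; cv2.imwrite(out,cv2.resize(im,None,fx=s,fy=s,interpolation=cv2.INTER_CUBIC))
E
python3 - <<'E'
from h import *
save("top","pics/top0.png"); save("scene","pics/scene0.png")
a=cv2.imread("pics/top0.png");b=cv2.imread("pics/scene0.png")
cv2.imwrite("pics/top0b.png",cv2.resize(a,(800,600),interpolation=cv2.INTER_CUBIC))
s=ctrl.sense();print(s, ctrl.finger_overhang)
for f in("top","scene"):
    d=np.load(f"pics/{f}0.png.npz");print(d["K"],d["c"],d["Rw"])
E
```

```text
pics
{'t': 0.1, 'joint_positions': array([-1.42709429e+00,  3.59451128e-01,  1.51134913e+00, -5.28017234e-06,
        1.27249882e+00, -1.15065256e-01]), 'joint_vel': array([ 0.00060578,  0.00018958, -0.00186273,  0.00116446,  0.00148828,
        0.00191396]), 'joint_efforts': array([ 2.48872893e-04, -5.28650987e+01, -2.79349583e+01, -1.40607135e-04,
        5.03750460e-03, -3.51766456e-07]), 'tool_pos': array([ 0.15345385, -0.57939534,  0.22971735]), 'eef_rot': array([-8.53085390e-04,  9.91641144e-01,  1.29023690e-01, -1.47387353e-05]), 'force': array([0.61484511, 0.11882535, 0.84317079]), 'ft_torque': array([ 0.01494812, -0.05060816, -0.0109713 ]), 'grip_force': 0.0, 'opening': 0.9990981354978249} 0.022
[[472.22528681   0.         278.06907657]
 [  0.         472.22528681 213.14780082]
 [  0.           0.           1.        ]] [0.42985364 0.0323888  1.52794448] [[ 0.03012377 -0.9977662   0.05962524]
 [-0.99954035 -0.03027362 -0.00161115]
 [ 0.00341262 -0.0595493  -0.99821953]]
[[406.16819518   0.         279.09971518]
 [  0.         406.16819518 208.41574746]
 [  0.           0.           1.        ]] [ 1.04068352 -0.6281396   0.74336644] [[ 0.76562858  0.41064747 -0.49515808]
 [ 0.64302625 -0.46681288  0.60712682]
 [ 0.01816893 -0.78323329 -0.62146239]]
```

View pics/top0b.png

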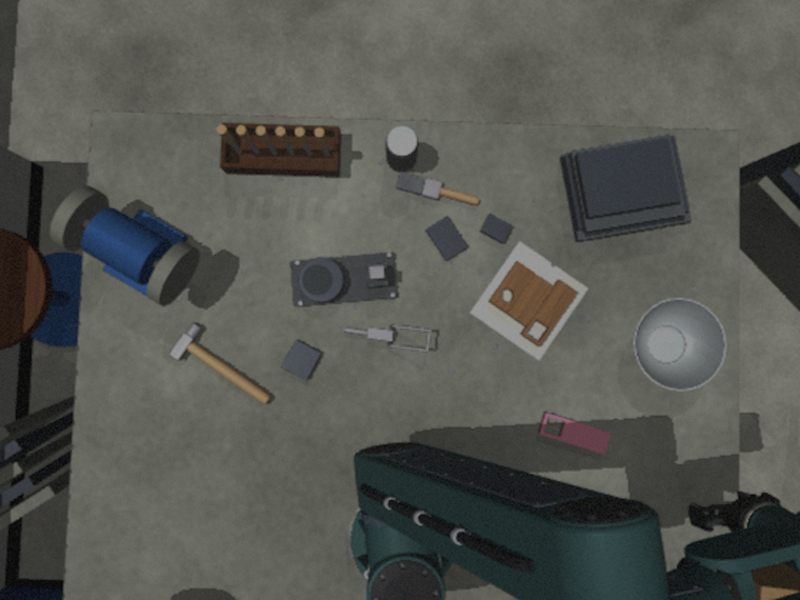

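View pics/scene0.png

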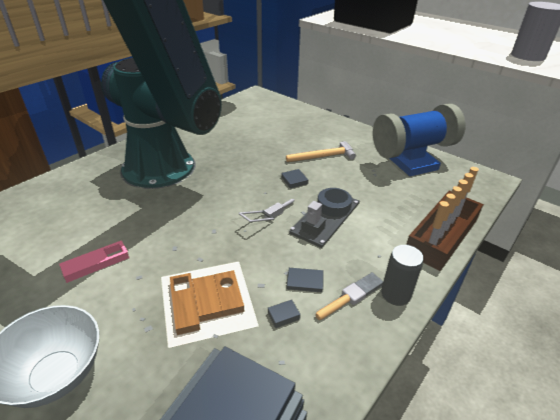

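Top view (800x600 scale): the row sits on the sheet at about (533,300). The square slot is at (537,329), in the right/near bar, and the round hole is at (507,296). The jig post is at (380,273) and the blank at (322,281). The pin head is at (380,334), with its tip at (345,331) and loop crossbar at (434,340).

Candidates for the keeper:
- Square-slot beech bar at (537,329)
- Round-hole packer at (507,296)
- Plain packer at (545,298)
- Pink look-alike at (575,432)

I choose the first and will check it in a close crop.

Run:
```python
from h import *
crop("pics/top0.png",195,160,415,260,3.6,"pics/c1.png")
# rough positions
s=560/800
for n,p,z in [("slot",(537,329),.022),("row",(533,300),.022),("post",(380,270),.096),("blank",(322,281),.045),("tip",(345,331),.012),("head",(380,334),.024),("bar",(434,340),.051),("mallet",(230,370),0.02),("offb",(300,360),.018),("offa",(447,238),.014),("offc",(497,228),.02)]:
    print(n,px2w("pics/top0.png",np.array(p)*s,z).round(3))
```

```text
slot [[ 0.474 -0.284  0.022]]
row [[ 0.539 -0.274  0.022]]
post [[0.588 0.069 0.096]]
blank [[0.565 0.197 0.045]]
tip [[0.457 0.145 0.012]]
head [[0.453 0.066 0.024]]
bar [[ 0.443 -0.053  0.051]]
mallet [[0.363 0.397 0.02 ]]
offb [[0.39  0.243 0.018]]
offa [[ 0.674 -0.078  0.014]]
offc [[ 0.7  -0.19  0.02]]
```

View pics/c1.png

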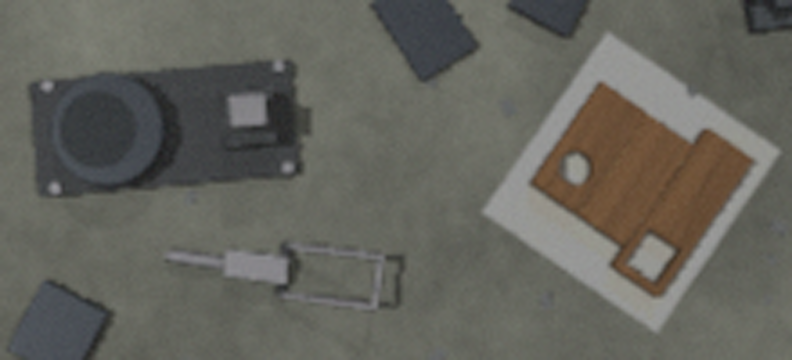

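```bash
cat >> h.py <<'E'
def Rdown(psi):
    c,s=np.cos(psi),np.sin(psi); return np.array([[c,s,0],[s,-c,0],[0,0,-1.]])
def cur():
    s=ctrl.sense(); q=np.array(s["eef_rot"]); return np.array(s["tool_pos"]),R.from_quat(q[[1,2,3,0]])
def plan(wps,g,start=None,vmax=.05,wmax=.15):
    """wps: list of (x,y,z,psi_deg[,vmax]); prints rows"""
    p,r=cur() if start is None else (np.array(start[:3]),R.from_matrix(Rdown(np.radians(start[3]))))
    rows=[]
    for w in wps:
        P=np.array(w[:3]);Rt=R.from_matrix(Rdown(np.radians(w[3]))); v=w[4] if len(w)>4 else vmax
        rv=(r.inv()*Rt).as_rotvec(); n=max(1,int(np.ceil(max(np.linalg.norm(P-p)/v,np.linalg.norm(rv)/wmax)-1e-6)))
        for k in range(n):
            rk=r*R.from_rotvec(rv*k/n)
            rows.append(list(np.r_[rk.inv().apply((P-p)/n)/.25,rv/n/.5].round(3))+[g])
        p,r=P,Rt
    for i in range(0,len(rows),5): print("["+",".join("["+",".join(f"{v:g}" for v in q)+"]" for q in rows[i:i+5])+"]")
E
python3 - <<'E'
from h import *
im=ctrl.get_image("wrist");print(np.array(im["T_tool_cam"]).round(3),im["K"].round(1))
for p in [(575,237),(688,222),(562,152)]: print("box",px2w("pics/top0.png",np.array(p)*.7,.08).round(3))
T=np.array(im["T_tool_cam"]);psi=-36
c=np.array([.51,-.29])-(Rdown(np.radians(psi))@T[:3,3])[:2]
print(c, (T[:3,2]))
plan([(.3,-.4,.33,0),(c[0],c[1],.33,psi)],85)
E
```

```text
[[-0.    -0.947 -0.322  0.081]
 [ 1.    -0.    -0.001  0.001]
 [ 0.001 -0.322  0.947 -0.143]
 [ 0.     0.     0.     1.   ]] [[319.    0.  274. ]
 [  0.  319.  209.1]
 [  0.    0.    1. ]]
box [[ 0.674 -0.35   0.08 ]]
box [[ 0.715 -0.595  0.08 ]]
box [[ 0.86  -0.319  0.08 ]]
[ 0.44484473 -0.24129626] [-3.21992740e-01 -6.44653754e-04  9.46741918e-01]
[[0.125,-0.091,-0.067,-0,0,0.086,85],[0.121,-0.096,-0.067,-0,0,0.086,85],[0.117,-0.101,-0.067,-0,0,0.086,85],[0.112,-0.106,-0.067,-0,0,0.086,85],[0.108,-0.111,-0.067,-0,0,0.086,85]]
[[0.103,-0.115,-0.067,-0,0,0.086,85],[0.116,-0.127,0,0,0,0.251,85],[0.099,-0.14,0,0,0,0.251,85],[0.081,-0.152,0,0,0,0.251,85],[0.061,-0.161,0,0,0,0.251,85]]
[[0.04,-0.167,0,0,0,0.251,85]]
```

Run:
```python
from h import *
plan([(.33,-.43,.31,0),(.53,-.30,.31,-36)],85)
```

```text
[[0.167,-0.08,-0.064,-0.001,0,0.104,85],[0.163,-0.088,-0.064,-0.001,0,0.104,85],[0.158,-0.096,-0.064,-0.001,0,0.104,85],[0.153,-0.104,-0.064,-0.001,0,0.104,85],[0.147,-0.112,-0.064,-0.001,0,0.104,85]]
[[0.16,-0.104,0,0,0,0.251,85],[0.146,-0.123,0,0,0,0.251,85],[0.129,-0.141,0,0,0,0.251,85],[0.11,-0.156,0,0,0,0.251,85],[0.09,-0.168,0,0,0,0.251,85]]
```

>>> {"name": "send_rows", "arguments": {"rows": [[0.167,-0.08,-0.064,0,0,0.104,85],[0.163,-0.088,-0.064,0,0,0.104,85],[0.158,-0.096,-0.064,0,0,0.104,85],[0.153,-0.104,-0.064,0,0,0.104,85],[0.147,-0.112,-0.064,0,0,0.104,85]]}}

```text
t: 0.78
tool_pos: [0.3311, -0.4294, 0.3108]
eef_rot: [-0.0, 1.0, -0.002, -0.0]
force: [-0.2, -0.9, 1.1]
opening: 0.996
grip_force: 0.0
```

>>> {"name": "send_rows", "arguments": {"rows": [[0.16,-0.104,0,0,0,0.251,85],[0.146,-0.123,0,0,0,0.251,85],[0.129,-0.141,0,0,0,0.251,85],[0.11,-0.156,0,0,0,0.251,85],[0.09,-0.168,0,0,0,0.251,85]]}}

```text
t: 1.4
tool_pos: [0.5313, -0.2995, 0.3102]
eef_rot: [-0.0, 0.95, -0.311, -0.0]
force: [-0.2, -1.0, 0.5]
opening: 0.995
grip_force: 0.0
```

>>> {"name": "send_rows", "arguments": {"rows": [[0,0,0,0,0,0,0],[0,0,0,0,0,0,0]]}}

```text
t: 1.65
tool_pos: [0.5297, -0.3006, 0.31]
eef_rot: [0.0, 0.951, -0.308, -0.001]
force: [0.8, -0.8, 0.5]
opening: 0.601
grip_force: 0.0
```

Run:
```python
from h import *
save("wrist","pics/w1.png"); print(cur()[0],cur()[1].as_matrix().round(3).tolist(), ctrl.sense()["t"])
crop("pics/w1.png",0,0,560,420,1.42,"pics/w1b.png")
```

```text
[ 0.52935833 -0.30096248  0.31015323] [[0.809, -0.588, -0.001], [-0.588, -0.809, 0.0], [-0.001, 0.0, -1.0]] 1.7
```

View pics/w1b.png

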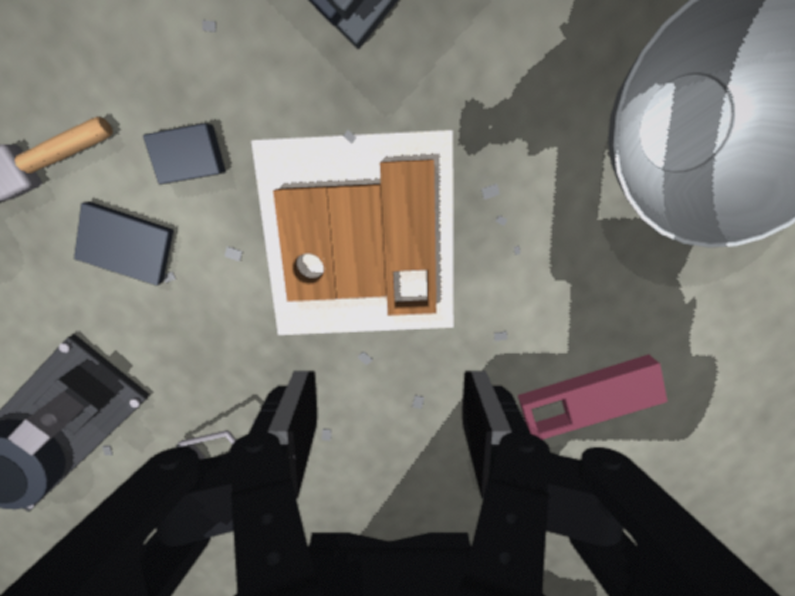

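Wrist view (800 scale): keeper top face corners are at (381,162), (434,159), (437,313) and (389,315), with the slot at (412,287). The packers lie to its left, and the sheet corners are (252,141), (453,130), (453,326) and (279,334).

Run:
```python
from h import *
s=1/1.42; f="pics/w1.png"
k=px2w(f,np.array([(381,162),(434,159),(437,313),(389,315)])*s,.022)
print(k.round(4),k.mean(0).round(4))
a=k[0]+k[1]-k[2]-k[3];print("len",np.linalg.norm(k[0]-k[3]),np.linalg.norm(k[1]-k[2]),"w",np.linalg.norm(k[0]-k[1]),np.linalg.norm(k[2]-k[3]),"ang",np.degrees(np.arctan2(a[1],a[0])))
sh=px2w(f,np.array([(252,141),(453,130),(453,326),(279,334)])*s,0);print(sh.round(4),sh.mean(0).round(4))
pk=px2w(f,np.array([(276,190),(381,184),(387,297),(289,300)])*s,.022);print(pk.round(4),pk.mean(0).round(4))
t=px2w("pics/top0.png",np.array([(707,129),(755,160),(657,297),(611,265)])/3.6+[195,160],.022);print("top",t.round(4),t.mean(0).round(4))
a=t[0]+t[1]-t[2]-t[3];print(np.degrees(np.arctan2(a[1],a[0])))
```

```text
[[ 0.5862 -0.3348  0.022 ]
 [ 0.56   -0.3754  0.022 ]
 [ 0.4339 -0.2937  0.022 ]
 [ 0.4608 -0.2528  0.022 ]] [ 0.5102 -0.3142  0.022 ]
len 0.14978494976641352 0.15025618221020448 w 0.04835774367787068 0.04891069604764187 ang -33.04949355267416
[[ 0.6726 -0.2465  0.    ]
 [ 0.5692 -0.4057  0.    ]
 [ 0.403  -0.2964  0.    ]
 [ 0.5062 -0.138   0.    ]] [ 0.5378 -0.2716  0.    ]
[[ 0.6234 -0.2409  0.022 ]
 [ 0.5704 -0.3232  0.022 ]
 [ 0.4777 -0.2626  0.022 ]
 [ 0.5331 -0.1808  0.022 ]] [ 0.5511 -0.2519  0.022 ]
top [[ 0.5864 -0.3313  0.022 ]
 [ 0.56   -0.3745  0.022 ]
 [ 0.4358 -0.2894  0.022 ]
 [ 0.4629 -0.2482  0.022 ]] [ 0.5113 -0.3108  0.022 ]
-34.17100404212547
```

Run:
```python
from h import *
plan([(.595,-.3688,.13,-33.2),(.595,-.3688,.028,-33.2,.03)],0)
print("push");plan([(.4929,-.3020,.028,-33.2,.0202)],0,start=(.595,-.3688,.028,-33.2))
```

```text
[[0.075,0.013,0.144,0,0,-0.019,0],[0.074,0.014,0.144,0,0,-0.019,0],[0.074,0.014,0.144,0,0,-0.019,0],[0.074,0.015,0.144,0,0,-0.019,0],[0.074,0.016,0.144,0,0,-0.019,0]]
[[0,0,0.102,0,0,0,0],[0,0,0.102,0,0,0,0],[0,0,0.102,0,0,0,0],[0,0,0.102,0,0,0,0]]
push
[[-0.07,0,0,0,0,0,0],[-0.07,0,0,0,0,0,0],[-0.07,0,0,0,0,0,0],[-0.07,0,0,0,0,0,0],[-0.07,0,0,0,0,0,0]]
[[-0.07,0,0,0,0,0,0],[-0.07,0,0,0,0,0,0]]
```

>>> {"name": "send_rows", "arguments": {"rows": [[0.075,0.013,0.144,0,0,-0.019,0],[0.074,0.014,0.144,0,0,-0.019,0],[0.074,0.014,0.144,0,0,-0.019,0],[0.074,0.015,0.144,0,0,-0.019,0],[0.074,0.016,0.144,0,0,-0.019,0]]}}

```text
t: 2.33
tool_pos: [0.595, -0.3702, 0.1296]
eef_rot: [0.0, 0.958, -0.287, -0.0]
force: [0.6, -0.4, -0.7]
opening: 0.0
grip_force: 0.0
```

>>> {"name": "send_rows", "arguments": {"rows": [[0,0,0.102,0,0,0,0],[0,0,0.102,0,0,0,0],[0,0,0.102,0,0,0,0],[0,0,0.102,0,0,0,0],[0,0,0,0,0,0,0]]}}

```text
t: 2.95
tool_pos: [0.5932, -0.3684, 0.0265]
eef_rot: [-0.001, 0.958, -0.287, -0.002]
force: [-0.5, 0.1, -0.7]
opening: 0.002
grip_force: 0.0
```

>>> {"name": "send_rows", "arguments": {"rows": [[-0.04,0,0,0,0,0,0],[-0.07,0,0,0,0,0,0],[-0.07,0,0,0,0,0,0],[-0.07,0,0,0,0,0,0],[-0.07,0,0,0,0,0,0]]}}

```text
t: 3.58
tool_pos: [0.5288, -0.3248, 0.0303]
eef_rot: [0.0, 0.958, -0.287, 0.001]
force: [-0.0, 0.3, -0.7]
opening: -0.006
grip_force: 0.0
```

>>> {"name": "send_rows", "arguments": {"rows": [[-0.07,0,0,0,0,0,0],[-0.07,0,0,0,0,0,0],[-0.03,0,0,0,0,0,0],[0,0,0,0,0,0,0],[0,0,0,0,0,0,0]]}}

```text
t: 4.2
tool_pos: [0.4945, -0.302, 0.0291]
eef_rot: [0.0, 0.958, -0.287, 0.001]
force: [0.4, 0.2, 0.5]
opening: 0.0
grip_force: 0.0
```

>>> {"name": "send_rows", "arguments": {"rows": [[0.03,0,0,0,0,0,0],[0.02,0,-0.15,0,0,0,0],[0,0,-0.2,0,0,0,60],[0,0,-0.2,0,0,0,85],[0,0,0,0,0,0,85]]}}

```text
t: 4.82
tool_pos: [0.5076, -0.3108, 0.1706]
eef_rot: [0.002, 0.958, -0.286, 0.005]
force: [0.0, -0.4, -0.4]
opening: 0.636
grip_force: 0.0
```

Run:
```python
from h import *
plan([(.56,-.36,.26,-33.2)],85)
```

```text
[[0.096,0.017,-0.118,0,-0.006,-0.001,85],[0.095,0.017,-0.119,0,-0.006,-0.001,85],[0.095,0.017,-0.119,0,-0.006,-0.001,85]]
```

>>> {"name": "send_rows", "arguments": {"rows": [[0.096,0.017,-0.118,0,0,0,85],[0.095,0.017,-0.119,0,0,0,85],[0.095,0.017,-0.119,0,0,0,85],[0,0,0,0,0,0,85],[0,0,0,0,0,0,85]]}}

```text
t: 5.45
tool_pos: [0.5559, -0.3573, 0.2531]
eef_rot: [-0.001, 0.958, -0.287, -0.001]
force: [-0.7, 0.7, -0.4]
opening: 0.997
grip_force: 0.0
```

Run:
```python
from h import *
save("wrist","pics/w2.png"); print(cur()[0],cur()[1].as_matrix().round(3).tolist(), ctrl.sense()["t"])
crop("pics/w2.png",0,0,560,420,1.42,"pics/w2b.png")
```

```text
[ 0.55554533 -0.35695518  0.25285706] [[0.836, -0.549, -0.003], [-0.549, -0.836, 0.003], [-0.004, -0.001, -1.0]] 5.5
```

View pics/w2b.png

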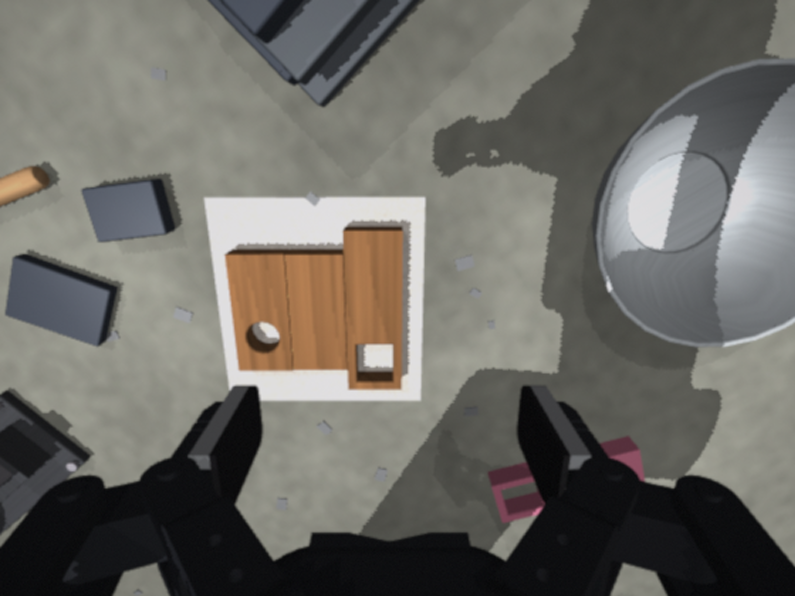

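The keeper has not moved: it is still in its lane at (345–403, 228–388), with no push force recorded. The open fingertips appear at (250,388) and (525,388). By the calibration that puts them well behind the stated overhang, so the fingers passed over the bar. I'll re-read the overhang and probe the bench.

Run:
```python
from h import *
print(ctrl.finger_overhang,[a for a in dir(ctrl) if a[0]!='_'])
plan([(.595,-.3688,.13,-33.2),(.595,-.3688,.03,-33.2,.04)],0)
```

```text
0.022 ['MotionError', 'finger_overhang', 'get_image', 'sense', 'sign_off']
[[0.053,-0.016,0.164,-0,0.003,-0.001,0],[0.053,-0.016,0.164,-0,0.003,-0.001,0],[0.053,-0.016,0.164,-0,0.003,-0.001,0],[0,0,0.133,0,0,0,0],[0,0,0.133,0,0,0,0]]
[[0,0,0.133,0,0,0,0]]
```

>>> {"name": "send_rows", "arguments": {"rows": [[0.053,-0.016,0.164,0,0,0,0],[0.053,-0.016,0.164,0,0,0,0],[0.053,-0.016,0.164,0,0,0,0],[0,0,0.133,0,0,0,0],[0,0,0.133,0,0,0,0]]}}

```text
t: 6.12
tool_pos: [0.595, -0.3683, 0.0626]
eef_rot: [-0.001, 0.958, -0.286, -0.002]
force: [-0.3, -0.1, -0.0]
opening: -0.001
grip_force: 0.0
```

>>> {"name": "send_rows", "arguments": {"rows": [[0,0,0.133,0,0,0,0],[0,0,0,0,0,0,0],[0,0,0,0,0,0,0]]}}

```text
t: 6.5
tool_pos: [0.5964, -0.3697, 0.0326]
eef_rot: [-0.0, 0.958, -0.286, -0.0]
force: [0.4, 0.0, 0.3]
opening: 0.002
grip_force: 0.0
```

>>> {"name": "send_rows", "arguments": {"rows": [[0,0,0.02,0,0,0,0],[0,0,0.02,0,0,0,0],[0,0,0,0,0,0,0]]}}

```text
t: 6.88
tool_pos: [0.5964, -0.3697, 0.0222]
eef_rot: [-0.0, 0.958, -0.287, -0.0]
force: [-0.6, 0.6, 0.7]
opening: 0.003
grip_force: 0.0
```

Run:
```python
from h import *
s=ctrl.sense();print(s["tool_pos"],s["force"],s["opening"])
save("wrist","pics/w3.png");save("scene","pics/s3.png")
w=cv2.imread("pics/w3.png");sc=cv2.imread("pics/s3.png")[210:350,110:300]
print(w2px("pics/s3.png",s["tool_pos"]),w2px("pics/w3.png",[s["tool_pos"],s["tool_pos"]-[0,0,.022]]))
sc=cv2.resize(sc,(570,420),interpolation=cv2.INTER_CUBIC)
cv2.imwrite("pics/m3.png",cv2.resize(np.hstack([w[:,130:420],sc[:,:510]]),(800,420)))
```

```text
[ 0.59640768 -0.3697241   0.02224571] [-0.56650399  0.61024153  0.66918738] 0.002809700943410183
[[186.99644524 337.26939323]] [[270.36392189 272.3873952 ]
 [270.79618057 252.8103086 ]]
```

View pics/m3.png

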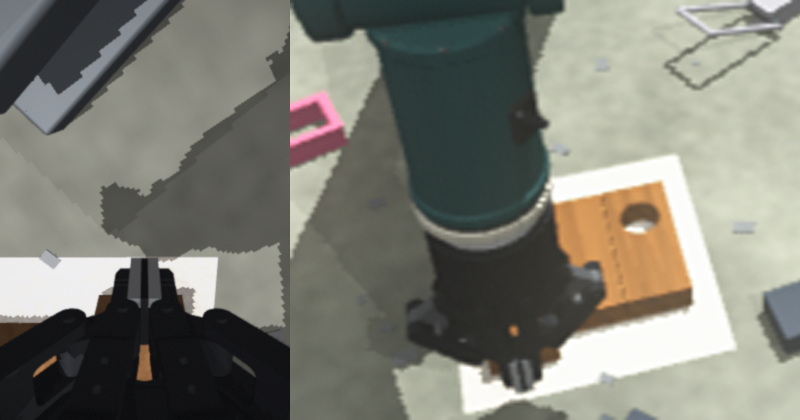

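Right panel: shut fingertips at scene pixel (187,339), while the TCP projects to (187,337). So the tips are almost at the TCP, not 22 mm ahead of it. I'll continue the probe downward.

>>> {"name": "send_rows", "arguments": {"rows": [[0,0,0.02,0,0,0,0],[0,0,0.02,0,0,0,0],[0,0,0,0,0,0,0]]}}

```text
t: 7.35
tool_pos: [0.5961, -0.3695, 0.0114]
eef_rot: [-0.0, 0.958, -0.287, -0.001]
force: [-0.8, -0.1, 0.5]
opening: -0.002
grip_force: 0.0
```

>>> {"name": "send_rows", "arguments": {"rows": [[0,0,0.012,0,0,0,0],[0,0,0,0,0,0,0]]}}

```text
t: 7.6
tool_pos: [0.5964, -0.3697, 0.009]
eef_rot: [-0.0, 0.958, -0.287, -0.0]
force: [-0.4, 0.3, -0.2]
opening: 0.001
grip_force: 0.0
```

>>> {"name": "send_rows", "arguments": {"rows": [[0,0,0.012,0,0,0,0],[0,0,0,0,0,0,0]]}}

```text
t: 7.85
tool_pos: [0.5964, -0.3697, 0.006]
eef_rot: [-0.0, 0.958, -0.287, -0.0]
force: [-0.5, 0.0, -0.2]
opening: -0.005
grip_force: 0.0
```

>>> {"name": "send_rows", "arguments": {"rows": [[0,0,0.01,0,0,0,0],[0,0,0,0,0,0,0]]}}

```text
t: 8.1
tool_pos: [0.5964, -0.3697, 0.0035]
eef_rot: [-0.0, 0.958, -0.286, -0.0]
force: [0.3, 0.3, 0.5]
opening: 0.006
grip_force: 0.0
```

>>> {"name": "send_rows", "arguments": {"rows": [[0,0,0.01,0,0,0,0],[0,0,0,0,0,0,0]]}}

```text
t: 8.35
tool_pos: [0.5964, -0.3697, 0.001]
eef_rot: [-0.0, 0.958, -0.287, -0.0]
force: [-0.0, 1.6, 0.5]
opening: -0.001
grip_force: 0.0
```

>>> {"name": "send_rows", "arguments": {"rows": [[0,0,0.01,0,0,0,0],[0,0,0,0,0,0,0]]}}

```text
t: 8.6
tool_pos: [0.5968, -0.37, -0.0007]
eef_rot: [0.0, 0.958, -0.287, 0.0]
force: [-0.7, 0.4, 4.1]
opening: -0.001
grip_force: 2.2
```

>>> {"name": "send_rows", "arguments": {"rows": [[0,0,0.008,0,0,0,0],[0,0,0,0,0,0,0]]}}

```text
t: 8.85
tool_pos: [0.5968, -0.37, -0.0007]
eef_rot: [0.0, 0.958, -0.286, 0.0]
force: [-4.2, 3.3, 18.2]
opening: -0.001
grip_force: 8.9
```

Bench contact comes at TCP z = -0.7 mm, so the true overhang is about 0 mm when shut. I'll use that from here on, and push at TCP z ≈ 6 mm.

>>> {"name": "send_rows", "arguments": {"rows": [[0,0,-0.036,0,0,0,0],[0,0,0,0,0,0,0],[-0.06,0,0,0,0,0,0],[-0.05,0,0,0,0,0,0],[0,0,0,0,0,0,0]]}}

```text
t: 9.48
tool_pos: [0.5724, -0.3539, 0.0053]
eef_rot: [-0.0, 0.958, -0.287, -0.001]
force: [0.0, 0.5, -0.3]
opening: -0.003
grip_force: 0.0
```

>>> {"name": "send_rows", "arguments": {"rows": [[-0.06,0,0,0,0,0,0],[-0.06,0,0,0,0,0,0],[-0.06,0,0,0,0,0,0],[-0.06,0,0,0,0,0,0],[-0.06,0,0,0,0,0,0]]}}

```text
t: 10.1
tool_pos: [0.5101, -0.3131, 0.0059]
eef_rot: [0.0, 0.958, -0.287, 0.0]
force: [1.8, -1.7, 0.7]
opening: -0.002
grip_force: 0.9
```

>>> {"name": "send_rows", "arguments": {"rows": [[-0.06,0,0,0,0,0,0],[-0.02,0,0,0,0,0,0],[0,0,0,0,0,0,0],[0,0,0,0,0,0,0],[0,0,0,0,0,0,0]]}}

```text
t: 10.72
tool_pos: [0.4944, -0.3027, 0.0056]
eef_rot: [-0.0, 0.958, -0.287, -0.0]
force: [0.1, 0.4, -0.4]
opening: 0.0
grip_force: 0.0
```

>>> {"name": "send_rows", "arguments": {"rows": [[0.04,0,0,0,0,0,0],[0,0,-0.15,0,0,0,0],[0.1,0,-0.2,0,0,0,85],[0.15,0,-0.2,0,0,0,85],[0,0,-0.2,0,0,0,85]]}}

```text
t: 11.35
tool_pos: [0.5578, -0.3447, 0.1956]
eef_rot: [0.001, 0.958, -0.287, 0.002]
force: [0.7, -0.5, -0.1]
opening: 0.636
grip_force: 0.0
```

>>> {"name": "send_rows", "arguments": {"rows": [[0,0,0,0,0,0,85],[0,0,0,0,0,0,85]]}}

```text
t: 11.6
tool_pos: [0.5547, -0.3423, 0.1929]
eef_rot: [-0.0, 0.958, -0.287, -0.0]
force: [0.5, -0.1, 0.2]
opening: 0.986
grip_force: 0.0
```

Run:
```python
from h import *
save("wrist","pics/w4.png"); print(cur()[0],ctrl.sense()["t"])
crop("pics/w4.png",0,0,560,420,1.42,"pics/w4b.png")
```

```text
[ 0.55410341 -0.34183592  0.19197773] 11.65
```

View pics/w4b.png

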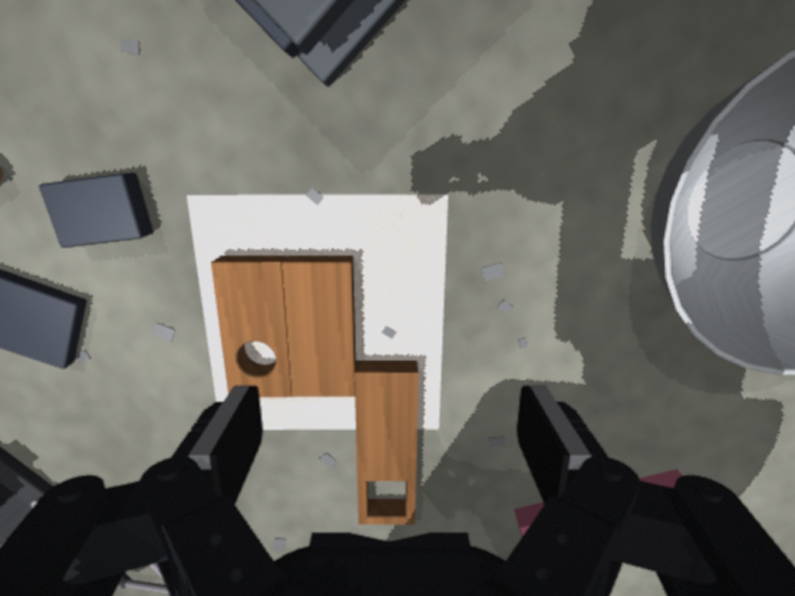

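Keeper is now clear, with top-face corners at about (356,373), (418,373), (415,524) and (359,524). The packers are unmoved. Two pictures fewer remain, so I'll compute from these pixels.

Run:
```python
from h import *
s=1/1.42; f="pics/w4.png"
k=px2w(f,np.array([(356,373),(418,373),(415,524),(359,524)])*s,.022)
a=k[0]+k[1]-k[2]-k[3];an=np.degrees(np.arctan2(a[1],a[0]));c=k.mean(0)
print(k.round(4),c,"len",np.linalg.norm(k[0]-k[3]),np.linalg.norm(k[1]-k[2]),"w",np.linalg.norm(k[0]-k[1]),np.linalg.norm(k[2]-k[3]),"ang",an)
u=np.array([np.cos(np.radians(-33.2)),np.sin(np.radians(-33.2))])
print("sheet s",(c[:2]-[.5378,-.2716])@u, "from far face", (k[0]+k[1])[:2]/2-.075*u)
# jig from top0 : post top, blank, base corners (crop px)
q=lambda P,z:px2w("pics/top0.png",np.array(P)/3.6+[195,160],z)
b=q([(30,84),(291,62),(299,174),(40,195)],.012);print("base",b.round(4))
```

```text
[[ 0.4954 -0.2747  0.022 ]
 [ 0.4689 -0.3149  0.022 ]
 [ 0.3438 -0.2332  0.022 ]
 [ 0.371  -0.1918  0.022 ]] [ 0.4197818  -0.25366239  0.022     ] len 0.14948898178419107 0.1494750396526844 w 0.048163317323135904 0.049466656305372725 ang -33.407180331460054
sheet s -0.1085753929024152 from far face [ 0.4194161  -0.25374606]
base [[0.6094 0.2739 0.012 ]
 [0.6364 0.0407 0.012 ]
 [0.5359 0.0305 0.012 ]
 [0.5101 0.261  0.012 ]]
```

Run:
```python
from h import *
plan([(.51,.07,.31,0)],85)
```

```text
[[-0.117,-0.142,-0.052,-0,0,-0.129,85],[-0.108,-0.149,-0.052,-0,0,-0.129,85],[-0.098,-0.156,-0.052,-0,0,-0.129,85],[-0.087,-0.162,-0.052,-0,0,-0.129,85],[-0.077,-0.167,-0.052,-0,0,-0.129,85]]
[[-0.066,-0.172,-0.052,-0,0,-0.129,85],[-0.055,-0.176,-0.052,-0,0,-0.129,85],[-0.043,-0.179,-0.052,-0,0,-0.129,85],[-0.031,-0.181,-0.052,-0,0,-0.129,85]]
```

>>> {"name": "send_rows", "arguments": {"rows": [[-0.117,-0.142,-0.052,0,0,-0.129,85],[-0.108,-0.149,-0.052,0,0,-0.129,85],[-0.098,-0.156,-0.052,0,0,-0.129,85],[-0.087,-0.162,-0.052,0,0,-0.129,85],[-0.077,-0.167,-0.052,0,0,-0.129,85]]}}

```text
t: 12.28
tool_pos: [0.5285, -0.112, 0.2567]
eef_rot: [-0.0, 0.992, -0.128, -0.002]
force: [0.7, 0.5, 0.2]
opening: 0.995
grip_force: 0.0
```

>>> {"name": "send_rows", "arguments": {"rows": [[-0.066,-0.172,-0.052,0,0,-0.129,85],[-0.055,-0.176,-0.052,0,0,-0.129,85],[-0.043,-0.179,-0.052,0,0,-0.129,85],[-0.031,-0.181,-0.052,0,0,-0.129,85],[0,0,0,0,0,0,85]]}}

```text
t: 12.9
tool_pos: [0.5094, 0.072, 0.3096]
eef_rot: [-0.001, 1.0, 0.002, -0.001]
force: [0.5, 0.1, -0.5]
opening: 0.998
grip_force: 0.0
```

>>> {"name": "send_rows", "arguments": {"rows": [[0,0,0,0,0,0,85],[0,0,0,0,0,0,85]]}}

```text
t: 13.15
tool_pos: [0.51, 0.0682, 0.3092]
eef_rot: [0.0, 1.0, -0.001, -0.001]
force: [-0.5, -0.6, -0.4]
opening: 0.998
grip_force: 0.0
```

Run:
```python
from h import *
save("wrist","pics/w5.png"); print(cur()[0],ctrl.sense()["t"])
q=lambda p:w2px("pics/w5.png",p).round(0)
print(q([[.588,.069,.096],[.565,.197,.045],[.457,.145,.012],[.453,.066,.024],[.443,-.053,.051]]))
crop("pics/w5.png",100,40,500,340,2,"pics/w5b.png")
```

```text
[0.51007531 0.06817826 0.30936201] 13.2
[[272. 104.]
 [169. 123.]
 [220. 199.]
 [275. 204.]
 [364. 217.]]
```

View pics/w5b.png

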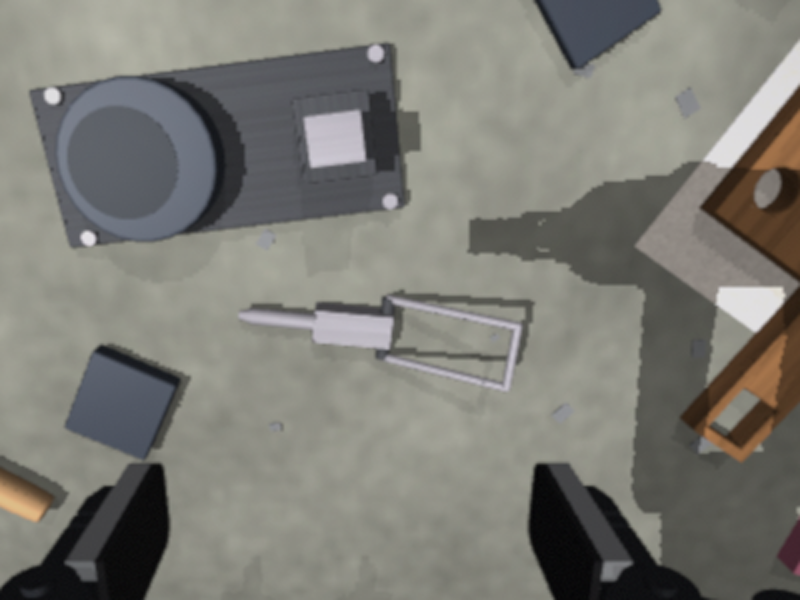

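Crop (2x, origin (100,40)): post top-face corners are (304,114), (361,110), (365,163) and (310,168). Base corners are (30,92), (394,43), (406,207) and (70,247), and the blank centre is about (137,159). The pin tip is (240,315), its head-top corners are (317,305), (393,312), (391,348) and (314,341), and the crossbar runs (521,325)–(508,388).

Run:
```python
from h import *
q=lambda P,z:px2w("pics/w5.png",np.array(P,float)/2+[100,40],z)
A=lambda d:np.degrees(np.arctan2(d[1],d[0]))
p=q([(304,114),(361,110),(365,163),(310,168)],.096);print("post",p.mean(0).round(4),"sizes",[np.linalg.norm(p[i]-p[i-1]).round(4) for i in range(4)],A(p[0]-p[1]),A(p[3]-p[2]))
b=q([(30,92),(394,43),(406,207),(70,247)],.012);c=b.mean(0);an=A(b[0]+b[3]-b[1]-b[2]);u=np.array([np.cos(np.radians(an)),np.sin(np.radians(an))])
print("base c",c.round(4),[np.linalg.norm(b[i]-b[i-1]).round(4) for i in range(4)],"ang",an,"post from base",c[:2]-.0775*u)
bl=q([(137,159),(57,159),(217,159)],.045);print("blank",bl.round(4),"ang post->blank",A(bl[0]-p.mean(0)), "post from blank",bl[0][:2]-.125*u)
h=q([(317,305),(393,312),(391,348),(314,341)],.024);print("head c",h.mean(0).round(4),[np.linalg.norm(h[i]-h[i-1]).round(4) for i in range(4)],A(h[0]+h[3]-h[1]-h[2]))
t=q([(240,315)],.012)[0];x=q([(521,325),(508,388)],.051);print("tip",t.round(4),"bar",x.mean(0).round(4),np.linalg.norm(x[0]-x[1]),"ang",A(t-x.mean(0)),"len",np.linalg.norm((t-x.mean(0))[:2]))
```

```text
post [0.5822 0.0736 0.096 ] sizes [np.float64(0.0277), np.float64(0.0301), np.float64(0.027), np.float64(0.0298)] 93.62749935518852 94.86945282818336
base c [0.5728 0.1491 0.012 ] [np.float64(0.1013), np.float64(0.2355), np.float64(0.1025), np.float64(0.2344)] ang 96.72093433395861 post from base [0.58187517 0.07216285]
blank [[0.5694 0.1966 0.045 ]
 [0.5695 0.2458 0.045 ]
 [0.5693 0.1473 0.045 ]] ang post->blank 95.92618599292923 post from blank [0.58404203 0.07241805]
head c [0.4539 0.0629 0.024 ] [np.float64(0.0267), np.float64(0.0533), np.float64(0.0268), np.float64(0.0551)] 84.36029112796066
tip [0.4591 0.1448 0.012 ] bar [ 0.4409 -0.0446  0.051 ] 0.045412294423792396 ang 84.52160410412175 len 0.19030883913799915
```

Run:
```python
from h import *
plan([(.4331,-.2625,.14,-33.3),(.4331,-.2625,.001,-33.3,.047)],80)
```

```text
[[-0.038,0.165,0.085,0,0,0.145,80],[-0.026,0.168,0.085,0,0,0.145,80],[-0.014,0.169,0.085,0,0,0.145,80],[-0.001,0.17,0.085,0,0,0.145,80],[0.011,0.169,0.085,0,0,0.145,80]]
[[0.023,0.168,0.085,0,0,0.145,80],[0.035,0.166,0.085,0,0,0.145,80],[0.047,0.163,0.085,0,0,0.145,80],[0,0,0.185,0,0,0,80],[0,0,0.185,0,0,0,80]]
[[0,0,0.185,0,0,0,80]]
```

>>> {"name": "send_rows", "arguments": {"rows": [[-0.038,0.165,0.085,0,0,0.145,80],[-0.026,0.168,0.085,0,0,0.145,80],[-0.014,0.169,0.085,0,0,0.145,80],[-0.001,0.17,0.085,0,0,0.145,80],[0.011,0.169,0.085,0,0,0.145,80]]}}

```text
t: 13.82
tool_pos: [0.462, -0.1396, 0.2031]
eef_rot: [0.0, 0.983, -0.183, -0.0]
force: [0.5, 0.1, 0.1]
opening: 0.938
grip_force: 0.0
```

>>> {"name": "send_rows", "arguments": {"rows": [[0.023,0.168,0.085,0,0,0.145,80],[0.035,0.166,0.085,0,0,0.145,80],[0.047,0.163,0.085,0,0,0.145,80],[0,0,0.15,0,0,0,80],[0,0,0,0,0,0,80]]}}

```text
t: 14.45
tool_pos: [0.4313, -0.2608, 0.1004]
eef_rot: [-0.001, 0.958, -0.288, -0.003]
force: [-1.0, 0.7, 0.3]
opening: 0.935
grip_force: 0.0
```

Run:
```python
from h import *
print(cur()[0]);plan([(.4331,-.2625,.001,-33.3,.047)],80)
```

```text
[ 0.43127538 -0.26084393  0.1003676 ]
[[0.004,0.001,0.132,-0,0.004,-0.001,80],[0.004,0.001,0.132,-0,0.004,-0.001,80],[0.004,0.001,0.132,-0,0.004,-0.001,80]]
```

>>> {"name": "send_rows", "arguments": {"rows": [[0,0,0.132,0,0,0,80],[0,0,0.132,0,0,0,80],[0,0,0.12,0,0,0,80],[0,0,0,0,0,0,80],[0,0,0,0,0,0,80]]}}

```text
t: 15.08
tool_pos: [0.4349, -0.2618, 0.0081]
eef_rot: [0.0, 0.958, -0.286, 0.001]
force: [0.0, -0.4, -0.1]
opening: 0.936
grip_force: 0.0
```

>>> {"name": "send_rows", "arguments": {"rows": [[0,0,0.026,0,0,0,80],[0,0,0,0,0,0,40],[0,0,0,0,0,0,40],[0,0,0,0,0,0,40],[0,0,0,0,0,0,40]]}}

```text
t: 15.7
tool_pos: [0.4343, -0.2614, 0.001]
eef_rot: [0.0, 0.958, -0.286, 0.0]
force: [-0.6, 1.0, 5.6]
opening: 0.572
grip_force: 62.4
```

Run:
```python
from h import *
plan([(.4343,-.2614,.10,-33.24),(.5751,.1368,.20,96.4)],40,wmax=.17)
```

```text
[[0,0,-0.198,-0,-0.001,-0.001,40],[0,0,-0.198,-0,-0.001,-0.001,40],[-0.029,-0.117,-0.029,0,0,-0.323,40],[-0.009,-0.12,-0.029,0,0,-0.323,40],[0.01,-0.12,-0.029,0,0,-0.323,40]]
[[0.029,-0.117,-0.029,0,0,-0.323,40],[0.048,-0.111,-0.029,0,0,-0.323,40],[0.065,-0.102,-0.029,0,0,-0.323,40],[0.08,-0.09,-0.029,0,0,-0.323,40],[0.094,-0.076,-0.029,0,0,-0.323,40]]
[[0.105,-0.06,-0.029,0,0,-0.323,40],[0.113,-0.042,-0.029,0,0,-0.323,40],[0.118,-0.023,-0.029,0,0,-0.323,40],[0.121,-0.004,-0.029,0,0,-0.323,40],[0.12,0.015,-0.029,0,0,-0.323,40]]
[[0.116,0.035,-0.029,0,0,-0.323,40]]
```

>>> {"name": "send_rows", "arguments": {"rows": [[0,0,-0.198,0,0,0,40],[0,0,-0.198,0,0,0,40],[-0.029,-0.117,-0.029,0,0,-0.323,40],[-0.009,-0.12,-0.029,0,0,-0.323,40],[0.01,-0.12,-0.029,0,0,-0.323,40]]}}

```text
t: 16.32
tool_pos: [0.4642, -0.1753, 0.1215]
eef_rot: [-0.0, 0.999, -0.046, 0.0]
force: [0.2, -0.4, -2.7]
opening: 0.571
grip_force: 63.4
```

>>> {"name": "send_rows", "arguments": {"rows": [[0.029,-0.117,-0.029,0,0,-0.323,40],[0.048,-0.111,-0.029,0,0,-0.323,40],[0.065,-0.102,-0.029,0,0,-0.323,40],[0.08,-0.09,-0.029,0,0,-0.323,40],[0.094,-0.076,-0.029,0,0,-0.323,40]]}}

```text
t: 16.95
tool_pos: [0.5144, -0.0328, 0.1575]
eef_rot: [-0.0, 0.936, 0.351, -0.0]
force: [0.1, -0.7, -2.0]
opening: 0.572
grip_force: 63.4
```

>>> {"name": "send_rows", "arguments": {"rows": [[0.105,-0.06,-0.029,0,0,-0.323,40],[0.113,-0.042,-0.029,0,0,-0.323,40],[0.118,-0.023,-0.029,0,0,-0.323,40],[0.121,-0.004,-0.029,0,0,-0.323,40],[0.12,0.015,-0.029,0,0,-0.323,40]]}}

```text
t: 17.58
tool_pos: [0.5648, 0.1093, 0.1936]
eef_rot: [-0.0, 0.723, 0.69, -0.0]
force: [0.1, 0.8, -1.6]
opening: 0.57
grip_force: 63.4
```

>>> {"name": "send_rows", "arguments": {"rows": [[0.116,0.035,-0.029,0,0,-0.323,40],[0,0,0,0,0,0,40],[0,0,0,0,0,0,40],[0,0,0,0,0,0,40]]}}

```text
t: 18.08
tool_pos: [0.5746, 0.136, 0.2003]
eef_rot: [-0.0, 0.668, 0.744, -0.001]
force: [0.5, -0.5, -1.2]
opening: 0.571
grip_force: 63.4
```

Run:
```python
from h import *
p,r=cur();print(p,r.as_matrix().round(4).tolist());plan([(.5751,.1368,.11,96.4)],40)
```

```text
[0.57460672 0.135953   0.20033618] [[-0.1076, 0.9942, -0.0014], [0.9942, 0.1076, -0.0003], [-0.0002, -0.0014, -1.0]]
[[0.002,0.001,0.181,-0.001,0,-0.004,40],[0.002,0.001,0.181,-0.001,0,-0.004,40]]
```

>>> {"name": "send_rows", "arguments": {"rows": [[0.002,0.001,0.15,0,0,0,40],[0.002,0.001,0.15,0,0,0,40],[0,0,0.065,0,0,0,40],[0,0,0,0,0,0,40],[0,0,0,0,0,0,40]]}}

```text
t: 18.7
tool_pos: [0.5769, 0.1378, 0.1108]
eef_rot: [0.001, 0.667, 0.745, 0.001]
force: [-0.5, 0.4, -1.1]
opening: 0.569
grip_force: 63.2
```

Run:
```python
from h import *
p,r=cur();print(p,ctrl.sense()["force"])
save("top","pics/t6.png");save("scene","pics/s6.png")
for f in ("t6","s6"):
    print(f,w2px(f"pics/{f}.png",[[.5823,.0728,.096],[.5823,.0728,.132]]).round(0))
s=cv2.imread("pics/s6.png")[150:270,270:390]; t=cv2.imread("pics/t6.png")[150:250,200:300]
cv2.imwrite("pics/m6.png",np.hstack([cv2.resize(s,(400,400),interpolation=cv2.INTER_CUBIC),cv2.resize(t,(400,400),interpolation=cv2.INTER_CUBIC)]))
```

```text
[0.5768901  0.137801   0.11077773] [-0.53120651  0.41025104 -1.08487185]
t6 [[265. 191.]
 [264. 190.]]
s6 [[313. 205.]
 [314. 194.]]
```

View pics/m6.png

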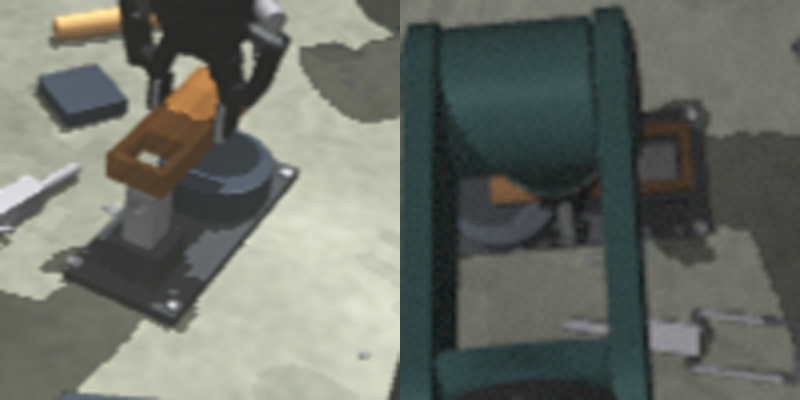

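The slot sits over the post in both views. Top crop: the bar end is at (692,157), the slot spans y 124–195, and the post grey shows inside it. Checking with numbers before lowering.

Run:
```python
from h import *
t=cv2.imread("pics/t6.png"); 
w=px2w("pics/t6.png",np.array([(692,157),(640,124),(640,195)])/4+[100,150],.131)
print(w.round(4))
u=np.array([np.cos(np.radians(96.4)),np.sin(np.radians(96.4))]);print(np.array([.5823,.0728])-.027*u)
p,r=cur()
plan([(.5751,.1368,p[2],96.4)],40)
hsv=cv2.cvtColor(t,cv2.COLOR_BGR2HSV)[172:206,255:280]
for row in hsv[::2]: print(" ".join("%3d"%v for v in row[:,1]))
```

```text
[[0.584  0.0473 0.131 ]
 [0.6074 0.0868 0.131 ]
 [0.5545 0.085  0.131 ]]
[0.58530966 0.04596827]
[[-0.004,-0.008,-0,0.006,-0,-0.005,40]]
 79  73  71  47  26  18  20  18  24  18  21  26  21  23  17  21  22  24  20  20  22  20  23  23  18
 75  82  67  65  31  22  18  20  22  22  22  25  22  22  19  22  19  22  20  18  24  24  18  23  23
 78  67  53  46  16  22  16  21  24  20  20   8  20  19  17  15  14  13   4   8  18  19  22  24  22
 78  68  52  49  14   7   0  16   0  11  22  12  17   6  17   5  13   7   4   6  10  14  19  25  20
 74  68  64  56  40  13  11  35  35  36  45  47  52  45  50  42  44   9   8   7   8  15  22  20  22
 80  78  85  64  67  56  95 103 110 108 110 108  97 105 110 115 116  63   0  18   0  21  24  24  19
 79  76  73  78  78  39  51  41  30  50  44  12  17  19  78 116 105  67  16  22  10  24  17  17  17
 85  77  65  78  36  23  13   4   4  19   4   0   8  13  40  95 103  72  32   6  33  20  24  21  20
 80  78  64  57  28  18  10   7  10   4  10  10   7   4  37 104 120  81  15  17  12  17  24  17  16
 71  78  71  78   4  10   7   4   7   7   7   4   7   4  34  71 119 102  30  11  16   9  21  21  25
 76  74  68  56  13   3   7   3   7   7   7   3   7   7  15  84 109  91  42  10  16   5  27  24  22
 78  85  85  50  11   7  13   7  14  14  14   7  29  30  48  80 107 103  38   5  26   5  20  21  18
 66  88  69  52  43  89 124 122 117  99 114 107 110 118 110  99 108 103  54  16   0  17  16  24  21
 74  76  76  75  32  51  57  61  62  32  39  24  30  23  12   6  16  12   6   6  16  10  17  18  11
 85  83  75  65  35  30  12  28  13  13  19   7  24  19  21  14   8   6  11  12  11  12   9  22  21
 80  80  73  70  34  26  12  20  18  12   7  17   6  12   6   6  21  11   6  10   5  10  11  23  21
 73  84  76  68  60  26   6  12  12  24  18  12  13  16  24  19  29  16   5  20  15  17   0  19  18
```

>>> {"name": "send_rows", "arguments": {"rows": [[-0.004,-0.005,0,0,0,0,40],[0,0,0.05,0,0,0,40],[0,0,0.05,0,0,0,40],[0,0,0,0,0,0,40]]}}

```text
t: 19.3
tool_pos: [0.5736, 0.1366, 0.0829]
eef_rot: [-0.001, 0.667, 0.745, -0.001]
force: [0.1, 0.4, -1.1]
opening: 0.573
grip_force: 63.4
```

>>> {"name": "send_rows", "arguments": {"rows": [[0,0,0.04,0,0,0,40],[0,0,0.04,0,0,0,40],[0,0,0.04,0,0,0,40],[0,0,0,0,0,0,40],[0,0,0,0,0,0,40]]}}

```text
t: 19.92
tool_pos: [0.5747, 0.1368, 0.0545]
eef_rot: [-0.0, 0.667, 0.745, 0.0]
force: [0.7, -0.2, -0.9]
opening: 0.571
grip_force: 63.4
```

>>> {"name": "send_rows", "arguments": {"rows": [[0,0,0.01,0,0,0,40],[0,0,0.01,0,0,0,40],[0,0,0,0,0,0,40]]}}

```text
t: 20.3
tool_pos: [0.5745, 0.1367, 0.0494]
eef_rot: [-0.0, 0.667, 0.745, -0.0]
force: [-0.6, -0.0, -2.1]
opening: 0.573
grip_force: 63.4
```

>>> {"name": "send_rows", "arguments": {"rows": [[0,0,0.008,0,0,0,40],[0,0,0,0,0,0,40]]}}

```text
t: 20.55
tool_pos: [0.5745, 0.1367, 0.0474]
eef_rot: [-0.0, 0.667, 0.745, -0.0]
force: [0.1, 0.1, -2.1]
opening: 0.572
grip_force: 63.4
```

>>> {"name": "send_rows", "arguments": {"rows": [[0,0,0.006,0,0,0,40],[0,0,0,0,0,0,40]]}}

```text
t: 20.8
tool_pos: [0.5747, 0.1368, 0.046]
eef_rot: [-0.0, 0.667, 0.745, 0.0]
force: [0.0, -0.7, -0.7]
opening: 0.57
grip_force: 63.5
```

>>> {"name": "send_rows", "arguments": {"rows": [[0,0,0.004,0,0,0,40],[0,0,0,0,0,0,55],[0,0,0,0,0,0,70],[0,0,0,0,0,0,75],[0,0,-0.08,0,0,0,75]]}}

```text
t: 21.42
tool_pos: [0.5732, 0.1365, 0.0638]
eef_rot: [-0.001, 0.667, 0.745, -0.001]
force: [0.4, 0.6, -0.1]
opening: 0.88
grip_force: 0.0
```

>>> {"name": "send_rows", "arguments": {"rows": [[0,0,-0.2,0,0,0,75],[0,0,-0.2,0,0,0,75],[0,0,-0.2,0,0,0,70]]}}

```text
t: 21.8
tool_pos: [0.5743, 0.1367, 0.2165]
eef_rot: [-0.0, 0.667, 0.745, -0.0]
force: [1.3, 0.5, -0.0]
opening: 0.819
grip_force: 0.0
```

Run:
```python
from h import *
print(cur()[0])
u=84.45;a=np.radians(u);o=np.array([.4518,.0607])+.001*np.array([np.cos(a),np.sin(a)]);print(o)
plan([(.50,.09,.20,90),(o[0],o[1],.10,u)],60)
```

```text
[0.57434209 0.13671455 0.21645944]
[0.45189671 0.06169531]
[[-0.077,-0.158,0.033,-0,-0,0.11,60],[-0.085,-0.154,0.033,-0,-0,0.11,60],[-0.038,-0.064,0.133,0,0,0.065,60],[-0.04,-0.063,0.133,0,0,0.065,60],[-0.042,-0.062,0.133,0,0,0.065,60]]
```

>>> {"name": "send_rows", "arguments": {"rows": [[-0.077,-0.158,0.033,0,0,0.11,60],[-0.085,-0.154,0.033,0,0,0.11,60],[-0.038,-0.064,0.133,0,0,0.065,60],[-0.04,-0.063,0.133,0,0,0.065,60],[-0.042,-0.062,0.133,0,0,0.065,60]]}}

```text
t: 22.42
tool_pos: [0.4516, 0.0612, 0.0982]
eef_rot: [0.0, 0.741, 0.671, 0.0]
force: [-0.0, -0.5, -0.5]
opening: 0.703
grip_force: 0.0
```

>>> {"name": "send_rows", "arguments": {"rows": [[0,0,0,0,0,0,60],[0,0,0,0,0,0,60],[0,0,0,0,0,0,60]]}}

```text
t: 22.8
tool_pos: [0.4542, 0.0618, 0.1001]
eef_rot: [0.001, 0.741, 0.672, 0.001]
force: [0.6, 0.3, -0.8]
opening: 0.704
grip_force: 0.0
```

Run:
```python
from h import *
print(cur()[0])
save("wrist","pics/w7.png"); save("scene","pics/s7.png")
q=w2px("pics/w7.png",[[.4518,.0607,.024],[.4591,.1448,.012],[.5823,.0728,.096]]).round(0);print(q)
plan([(.4519,.0617,.003,84.45)],60)
w=cv2.imread("pics/w7.png");s=cv2.imread("pics/s7.png")[150:270,230:390]
cv2.imwrite("pics/m7.png",np.hstack([cv2.resize(w,(400,300)),cv2.resize(s,(400,300),interpolation=cv2.INTER_CUBIC)]))
```

```text
[0.45422482 0.06181717 0.1001478 ]
[[272. 220.]
 [271.  98.]
 [531. 224.]]
[[-0.001,-0.004,0.194,0.003,-0,-0.001,60],[-0.001,-0.004,0.194,0.003,-0,-0.001,60]]
```

View pics/m7.png

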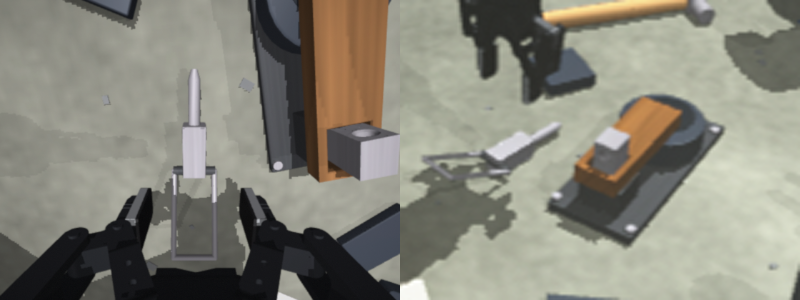

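Keeper is seated over the post. The pin tip at wrist px (272,98) matches its predicted position (271,98), so I'll grasp the head.

>>> {"name": "send_rows", "arguments": {"rows": [[0,-0.004,0.19,0,0,0,60],[0,-0.004,0.16,0,0,0,60],[0,0,0,0,0,0,60],[0,0,0,0,0,0,60]]}}

```text
t: 23.4
tool_pos: [0.451, 0.0618, 0.0123]
eef_rot: [0.0, 0.741, 0.672, 0.0]
force: [0.1, 0.5, 0.9]
opening: 0.702
grip_force: 0.0
```

>>> {"name": "send_rows", "arguments": {"rows": [[0,0,0.034,0,0,0,60],[0,0,0,0,0,0,60],[0,0,0,0,0,0,30],[0,0,0,0,0,0,15],[0,0,0,0,0,0,15]]}}

```text
t: 24.02
tool_pos: [0.4509, 0.0617, 0.0034]
eef_rot: [0.001, 0.741, 0.672, 0.001]
force: [0.1, -0.4, 6.2]
opening: 0.264
grip_force: 59.2
```

>>> {"name": "send_rows", "arguments": {"rows": [[0,0,0,0,0,0,15],[0,0,0,0,0,0,15]]}}

```text
t: 24.28
tool_pos: [0.4509, 0.0617, 0.0034]
eef_rot: [0.001, 0.741, 0.672, 0.001]
force: [-0.3, -0.1, 5.6]
opening: 0.267
grip_force: 59.2
```

Run:
```python
from h import *
plan([(.4509,.0617,.09,84.45),(.5960,-.0494,.14,96.4)],15)
```

```text
[[-0,0,-0.173,0.002,-0,-0.001,15],[-0,0,-0.173,0.002,-0,-0.001,15],[-0.097,0.155,-0.05,0,0,-0.104,15],[-0.105,0.15,-0.05,0,0,-0.104,15],[-0.112,0.144,-0.05,0,0,-0.104,15]]
[[-0.12,0.138,-0.05,0,0,-0.104,15]]
```

>>> {"name": "send_rows", "arguments": {"rows": [[0,0,-0.173,0,0,0,15],[0,0,-0.173,0,0,0,15],[-0.097,0.155,-0.05,0,0,-0.104,15],[-0.105,0.15,-0.05,0,0,-0.104,15],[-0.112,0.144,-0.05,0,0,-0.104,15]]}}

```text
t: 24.9
tool_pos: [0.5589, -0.0226, 0.1271]
eef_rot: [-0.0, 0.686, 0.728, -0.0]
force: [-0.2, 0.6, -3.8]
opening: 0.267
grip_force: 60.4
```

>>> {"name": "send_rows", "arguments": {"rows": [[-0.12,0.138,-0.05,0,0,-0.104,15],[0,0,0,0,0,0,15],[0,0,0,0,0,0,15],[0,0,0,0,0,0,15]]}}

```text
t: 25.4
tool_pos: [0.5928, -0.049, 0.1384]
eef_rot: [-0.001, 0.667, 0.745, -0.001]
force: [0.3, 1.1, -3.6]
opening: 0.265
grip_force: 60.4
```

Run:
```python
from h import *
p,r=cur();print(p,r.as_matrix().round(3).tolist(),ctrl.sense()["opening"])
save("wrist","pics/w8.png");save("scene","pics/s8.png")
f="pics/w8.png"
P=[p+r.apply([x,0,-.0086]) for x in (.083,.06,.029)];print(w2px(f,P).round(1),w2px("pics/s8.png",P).round(1))
g=cv2.cvtColor(cv2.imread(f),cv2.COLOR_BGR2GRAY)
u,v=w2px(f,P)[0].astype(int);print(u,v)
for row in range(v-16,v+30,3): print(row," ".join("%3d"%x for x in g[row,u-20:u+22:2]))
plan([(.5960,-.0494,.0734,96.4)],15)
```

```text
[ 0.59284147 -0.04897079  0.138393  ] [[-0.11, 0.994, -0.003], [0.994, 0.11, 0.001], [0.001, -0.003, -1.0]] 0.26526609711327265
[[277.6  97.2]
 [277.4 155.1]
 [277.2 223.7]] [[305.4 196.4]
 [300.6 201.1]
 [293.8 207.6]]
277 97
81  42  43  44  43  42  41  42  42  41  42  41  41  41  41  40  41  43  41  41  39  41
84  44  45  45  45  44  45  44  45  44  45  45  43  45  44  44  44  45  45  45  43  44
87  43  44  45  45  45  44  44  45  46  44  46  45  44  43  45  44  46  45  44  43  44
90  43  45  46  45  46  45  47  49  51  50  50  47  46  44  44  45  47  46  44  44  43
93  44  44  46  46  47  97 134 157 180 184 172 153 114  48  44  45  46  45  45  43  44
96  43  44  44  44  60 119 144 166 188 188 176 159 133  68  43  44  45  45  43  42  43
99  65  65  66  66  88 131 149 172 188 188 176 162 138 101  72  71  72  72  71  70  70
102  88  88  89  85 109 138 154 176 190 189 175 164 143 117  89  91  91  90  90  90  90
105  87  88  87  90 123 141 159 179 190 189 176 166 149 131  93  91  91  92  91  91  91
108  87  88  86  99 130 145 163 179 190 189 176 169 155 137 108  89  92  92  92  91  92
111  87  87  84 112 135 148 167 180 191 187 176 171 161 141 120  89  91  91  90  91  91
114  87  86  88 121 138 152 167 180 190 187 178 173 163 146 128  95  90  91  91  91  91
117  87  83 101 126 141 155 168 180 190 187 180 175 164 150 132 109  85  89  89  91  91
120 150 123 106 129 142 156 169 181 190 187 181 176 165 151 136 110 103 107  92 127 150
123 157 129 105 128 141 156 169 182 191 187 181 175 166 151 135 113 125 153 153 154 154
126 157 132 105 128 142 157 170 183 192 187 180 175 165 151 133 113 132 152 153 153 154
[[-0.001,0.005,0.131,-0.002,-0.001,-0.001,15],[-0.001,0.005,0.131,-0.002,-0.001,-0.001,15]]
```

>>> {"name": "send_rows", "arguments": {"rows": [[0,0.006,0.13,0,0,0,15],[0,0.005,0.13,0,0,0,15],[0,0,0,0,0,0,15],[0,0,0,0,0,0,15],[0,0,0,0,0,0,15]]}}

```text
t: 26.12
tool_pos: [0.5986, -0.0497, 0.0758]
eef_rot: [0.001, 0.667, 0.745, 0.001]
force: [0.5, -0.5, -2.9]
opening: 0.265
grip_force: 60.4
```

Run:
```python
from h import *
p,r=cur();print(p,r.as_matrix().round(4).tolist())
save("wrist","pics/w9.png");f="pics/w9.png"
u=np.array([np.cos(np.radians(96.4)),np.sin(np.radians(96.4)),0]);n=np.array([u[1],-u[0],0])
c=np.array([.5823,.0728,.096])
P=[p+r.apply([.083,0,-.0086]),c-.015*u-.013*n,c-.015*u+.013*n,c+.015*u-.013*n,c+.015*u+.013*n];q=w2px(f,P);print(q.round(1))
im=cv2.imread(f);g=cv2.cvtColor(im,cv2.COLOR_BGR2GRAY)
for row in range(0,170,6): print(row," ".join("%3d"%x for x in g[row,220:340:3]))
```

```text
[ 0.59862653 -0.04965806  0.0758187 ] [[-0.1099, 0.9939, 0.0026], [0.9939, 0.11, -0.0004], [-0.0007, 0.0026, -1.0]]
[[277.6  97.2]
 [231.8  16.8]
 [308.8  16.7]
 [227.4 -94.6]
 [312.  -94.7]]
0 115  84  32  30 124 205 208 211 212 210 209 208 209 210 207 208 210 207 206 206 208 208 206 206 207 205 203 201 202 203 183 110 112 115 114 110  82  81  81  80
6 116  88  35  27 110 205 209 211 212 211 210 208 210 210 207 209 210 208 207 206 209 208 206 207 207 205 204 201 202 203 182 113 112 115 114 111  82  81  81  80
12 114  96  38  28  96 203 205 208 209 208 207 205 207 207 204 206 207 205 205 197 192 192 190 190 191 188 187 186 185 187 162 114 113 115 114 107  83  82  81  80
18 113  99  43  29  82  73  54  54  53  54  54  53  54  54  61  67  68  74  72  69  64  58  54  54  54  54  53  52  53  57 117 114 113 116 114 102  84  82  82  79
24 114 104  49  29  78  88  76  54  54  54  54  54  68  80  89  95 101 106  94  90  88  87  80  63  55  55  54  55  55  90 117 113 114 116 114  99  84  83  82  80
30 122 117  67  32  71  85  86  67  54  55  55  55  54  54  55  54  55  55  55  54  55  55  54 
[... 3128 characters left out ...]
 157 158 157 156 153 152 150 151 148 150 151
150 151 151 153 155 156 160 163 162 161 161 161 159 159 146 124 150 173 193 194 184 172 152 124 145 157 155 154 153 153 154 154 155 154 152 151 150 150 148 150 151
156 146 147 150 152 154 157 160 159 159 159 158 158 158 146 124 150 174 194 195 182 171 150 123 147 157 155 154 153 153 153 153 155 154 152 153 151 151 151 151 152
162 144 144 146 148 151 153 154 153 153 153 154 155 155 144 124 151 175 195 194 182 170 149 121 156 157 155 155 155 154 154 154 154 155 155 155 154 153 154 154 154
168 142 144 145 145 146 148 150 152 153 155 156 156 157 154 123 152 175 196 193 181 169 148 119 152 155 154 156 157 157 157 155 155 155 155 155 154 155 154 155 155
```

Relative to the post in the same image, the tip is about 1 mm off in tool y and about 2.4 mm high. I'll correct both and approach the hole.

>>> {"name": "send_rows", "arguments": {"rows": [[0,-0.004,0.01,0,0,0,15],[0.03,0,0,0,0,0,15],[0.03,0,0,0,0,0,15],[0,0,0,0,0,0,15],[0,0,0,0,0,0,15]]}}

```text
t: 26.8
tool_pos: [0.5949, -0.0346, 0.0718]
eef_rot: [0.0, 0.667, 0.745, 0.0]
force: [0.7, 0.2, -2.5]
opening: 0.265
grip_force: 60.4
```

```bash
cat > rel.py <<'E'
from h import *
import sys
p,r=cur();print(p.round(4),ctrl.sense()["force"].round(1),r.as_matrix().round(4)[:2].tolist())
f=sys.argv[1];save("wrist",f);g=cv2.cvtColor(cv2.imread(f),cv2.COLOR_BGR2GRAY)
for row in (0,6,20,40,60,70,80,86,90,94,98,104,110,120,140,160): print(row," ".join("%3d"%x for x in g[row,214:334:3]))
E
python3 rel.py pics/w10.png
```

```text
[ 0.5949 -0.0346  0.0718] [ 0.7  0.2 -2.5] [[-0.1103, 0.9939, 0.0001], [0.9939, 0.1103, -0.0]]
0 107 109 112 115  97  47  29  40 183 208 211 212 212 209 208 209 209 209 205 208 209 205 203 204 206 207 205 206 206 205 203 201 201 201 203 116 114 116 116 114
6 107 109 111 116 103  54  29  37 169 208 211 212 211 209 208 208 209 208 205 207 208 205 204 204 206 207 204 206 206 204 203 200 200 200 202 114 114 117 117 114
20 108 108 111 115 111  66  30  67 159 206 209 211 211 208 207 206 208 207 205 207 207 203 202 202 204 206 203 204 205 202 200 199 198 198 199 111 115 118 116 110
40 108 108 111 114 118  84  30  48 111 203 204 207 209 207 205 203 205 205 202 204 205 202 201 199 201 201 200 201 201 199 196 195 195 196 178 113 115 118 115  97
60 108 108 110 112 117  97  37  33  89 194 199 202 204 202 200 199 200 200 196 198 199 197 195 195 196 195 194 195 194 192 190 189 189 190 152 114 116 116 114  87
70 116 115 116 119 123 112  52  38  89  89  89  70  56  56  58  58  57  57  58  57  56  57  57  58  59  57  57  56  55  55  55  44  66 108 122 122 118 115 111  85
80 114 114 115 118 120 117  5
[... 905 characters left out ...]
  53  53  51  51  51  84  86  86  84  86  86
110  83  86  86  84  84  48  47  47  46  47  47  46  48  47  48  46  84 138 161 185 198 181 172 144  88  47  46  44  45  48  47  45  46  50  83  82  84  82  86  87
120  70  72  73  71  60  45  43  43  42  44  42  43  43  43  44  56 123 147 167 186 196 187 176 156 132  60  43  41  42  44  42  42  60  62  62  62  61  62  63  62
140 156 156 155 155 154 155  95  91  91  91  91  90  91  91  90  86 124 149 172 192 196 184 173 154 128  90  95  94  95  95  99 145 165 165 165 166 167 165 162 160
160 155 154 153 152 152 153 155 156 159 161 163 163 163 163 162 149 124 151 175 195 195 183 171 150 122 155 158 158 159 161 161 161 162 162 162 161 159 157 156 154
```

>>> {"name": "send_rows", "arguments": {"rows": [[0,0.004,-0.006,0,0,0,15],[0,0,0,0,0,0,15],[0,0,0,0,0,0,15]]}}

```text
t: 27.22
tool_pos: [0.5959, -0.0347, 0.0733]
eef_rot: [-0.0, 0.667, 0.745, 0.0]
force: [-0.5, -0.5, -4.0]
opening: 0.267
grip_force: 60.4
```

```bash
python3 rel.py pics/w11.png | sed -n '1,2p;6p;11p;17p'
```

```text
[ 0.5959 -0.0347  0.0733] [-0.5 -0.5 -4. ] [[-0.1096, 0.994, 0.0001], [0.994, 0.1096, 0.0001]]
0 108 110 114 114  67  29  33 168 206 210 211 212 209 208 208 209 208 205 208 208 205 203 204 206 208 206 206 206 205 203 202 201 203 202 111 113 116 116 114  83
60 107 108 111 114 111  62  31  72 191 197 199 202 200 198 197 197 199 195 197 199 196 195 193 195 194 194 194 193 191 189 189 189 190 132 114 117 117 114  86  84
94 113 113 114 117 123 129 132 137 129 124  70  64  63  62  62  64  69  68 131 166 196 180 146  73  69  68  67  67  66  99 119 119 119 122 121 116 113 100  86  85
160 154 154 153 152 153 155 155 157 159 163 163 163 163 163 162 148 124 151 174 195 195 182 170 150 122 155 158 158 159 161 161 160 161 161 161 160 157 155 154 153
```

>>> {"name": "send_rows", "arguments": {"rows": [[0.02,0,0,0,0,0,15],[0.02,0,0,0,0,0,15],[0.02,0,0,0,0,0,15],[0,0,0,0,0,0,15]]}}

```text
t: 27.78
tool_pos: [0.5941, -0.0191, 0.0733]
eef_rot: [-0.0, 0.667, 0.745, 0.0]
force: [0.7, 0.2, -3.0]
opening: 0.266
grip_force: 60.4
```

>>> {"name": "send_rows", "arguments": {"rows": [[0.03,0,0,0,0,0,15],[0.03,0,0,0,0,0,15],[0,0,0,0,0,0,15]]}}

```text
t: 28.15
tool_pos: [0.5923, -0.0041, 0.0732]
eef_rot: [-0.0, 0.667, 0.745, 0.0]
force: [0.4, -0.8, -2.9]
opening: 0.266
grip_force: 60.4
```

>>> {"name": "send_rows", "arguments": {"rows": [[0.03,0,0,0,0,0,15],[0.03,0,0,0,0,0,15],[0,0,0,0,0,0,15]]}}

```text
t: 28.52
tool_pos: [0.5907, 0.0108, 0.0733]
eef_rot: [-0.0, 0.667, 0.745, 0.0]
force: [-0.9, 0.1, -3.2]
opening: 0.261
grip_force: 60.4
```

>>> {"name": "send_rows", "arguments": {"rows": [[0.03,0,0,0,0,0,15],[0.024,0,0,0,0,0,15],[0,0,0,0,0,0,15]]}}

```text
t: 28.9
tool_pos: [0.5893, 0.0241, 0.0732]
eef_rot: [-0.0, 0.667, 0.745, 0.0]
force: [-0.2, -0.0, -2.5]
opening: 0.264
grip_force: 60.4
```

>>> {"name": "send_rows", "arguments": {"rows": [[0.01,0,0,0,0,0,15],[0,0,0,0,0,0,15]]}}

```text
t: 29.15
tool_pos: [0.5891, 0.0261, 0.0733]
eef_rot: [-0.0, 0.667, 0.745, 0.0]
force: [0.5, 0.6, -3.1]
opening: 0.267
grip_force: 60.4
```

>>> {"name": "send_rows", "arguments": {"rows": [[0.008,0,0,0,0,0,15],[0,0,0,0,0,0,15]]}}

```text
t: 29.4
tool_pos: [0.5889, 0.028, 0.0732]
eef_rot: [-0.0, 0.667, 0.745, 0.0]
force: [-0.9, -1.0, -2.6]
opening: 0.266
grip_force: 60.4
```

Jig x of the TCP is now about -0.045. I'll continue in small steps until the shoulder stops it.

>>> {"name": "send_rows", "arguments": {"rows": [[0.008,0,0,0,0,0,15],[0,0,0,0,0,0,15]]}}

```text
t: 29.65
tool_pos: [0.5889, 0.0284, 0.0733]
eef_rot: [0.001, 0.667, 0.745, -0.001]
force: [-0.3, -6.7, -2.9]
opening: 0.266
grip_force: 60.4
```

>>> {"name": "send_rows", "arguments": {"rows": [[0.008,0,0,0,0,0,15],[0,0,0,0,0,0,15]]}}

```text
t: 29.9
tool_pos: [0.589, 0.0285, 0.0734]
eef_rot: [0.002, 0.666, 0.746, -0.002]
force: [-0.2, -14.5, -3.5]
opening: 0.263
grip_force: 60.3
```

>>> {"name": "send_rows", "arguments": {"rows": [[-0.01,0,0,0,0,0,15],[0,0,0,0,0,0,15],[0,0,0,0,0,0,30],[0,0,0,0,0,0,42],[0,0,0,0,0,0,42]]}}

```text
t: 30.52
tool_pos: [0.589, 0.0299, 0.0735]
eef_rot: [0.0, 0.667, 0.745, 0.0]
force: [-0.7, 0.1, -0.5]
opening: 0.488
grip_force: 0.0
```

>>> {"name": "send_rows", "arguments": {"rows": [[0,0,0,0,0,0,42],[0,0,-0.08,0,0,0,42],[0,0,-0.15,0,0,0,42],[0,0,-0.2,0,0,0,42],[0,0,-0.2,0,0,0,42]]}}

```text
t: 31.15
tool_pos: [0.5884, 0.0296, 0.2321]
eef_rot: [-0.0, 0.667, 0.745, -0.0]
force: [1.1, -0.2, 0.2]
opening: 0.492
grip_force: 0.0
```

Run:
```python
from h import *
p,r=cur();print(p)
u=np.array([np.cos(np.radians(96.4)),np.sin(np.radians(96.4))]);c=np.array([.5823,.0728])
J=lambda x,z:(*(c+x*u),z,96.4)
h=-.067
for th in (25,50,70,90,100): print(th,h-.092*np.cos(np.radians(th)),.082+.092*np.sin(np.radians(th)))
plan([J(-.185,.25),J(-.185,.112)],0)
print(J(-.185,.112))
```

```text
[0.5884191  0.02960722 0.23211006]
25 -0.15038031640737182 0.12088088008014436
50 -0.12613646009116164 0.15247608876694596
70 -0.09846585318596154 0.16845172111230355
90 -0.067 0.174
100 -0.05102436765464242 0.17260231327712314
[[-0.189,-0.001,-0.024,-0,-0,-0.001,0],[-0.189,-0.001,-0.024,-0,-0,-0.001,0],[-0.189,-0.002,-0.024,-0,-0,-0.001,0],[0,0,0.184,0,0,0,0],[0,0,0.184,0,0,0,0]]
[[0,0,0.184,0,0,0,0]]
(np.float64(0.6029217524581703), np.float64(-0.11104706504471032), 0.112, 96.4)
```

Run:
```python
from h import *
p,r=cur()
u=np.array([np.cos(np.radians(96.4)),np.sin(np.radians(96.4))]);c=np.array([.5823,.0728])
J=lambda x,z:(*(c+x*u),z,96.4)
plan([J(-.19,.25),J(-.19,.101)],0)
print("arc")
B=lambda t:J(-.067-.092*np.cos(np.radians(t))-.011,.062+.092*np.sin(np.radians(t)))
plan([J(-.167,.101)]+[B(t) for t in range(32,120,8)],0,start=J(-.19,.101),vmax=.02)
save("top","pics/t10.png"); t=cv2.imread("pics/t10.png")
# loop open check: crossbar predicted pixel vs brightness
q=w2px("pics/t10.png",[[*J(-.150,0)[:2],.121],[*J(-.067,0)[:2],.082]]).round(1);print(q)
```

```text
[[-0.195,-0.001,-0.024,-0,-0,-0.001,0],[-0.195,-0.001,-0.024,-0,-0,-0.001,0],[-0.195,-0.002,-0.024,-0,-0,-0.001,0],[0,0,0.199,0,0,0,0],[0,0,0.199,0,0,0,0]]
[[0,0,0.199,0,0,0,0]]
arc
[[0.046,0,0,0,0,0,0],[0.046,0,0,0,0,0,0],[0.044,-0,-0.039,0,0,0,0],[0.03,0,-0.042,0,0,0,0],[0.036,0,-0.037,0,0,0,0]]
[[0.04,-0,-0.032,0,0,0,0],[0.044,-0,-0.026,0,0,0,0],[0.048,0,-0.019,0,0,0,0],[0.05,-0,-0.012,0,0,0,0],[0.051,-0,-0.005,0,0,0,0]]
[[0.051,0,0.002,0,0,0,0],[0.051,0,0.009,0,0,0,0],[0.049,-0,0.016,0,0,0,0]]
[[314.4 185.9]
 [286.5 189.5]]
```

>>> {"name": "send_rows", "arguments": {"rows": [[-0.195,-0.001,-0.024,0,0,0,0],[-0.195,-0.001,-0.024,0,0,0,0],[-0.195,-0.002,-0.024,0,0,0,0],[0,0,0,0,0,0,0],[0,0,0.15,0,0,0,0]]}}

```text
t: 31.82
tool_pos: [0.6063, -0.1167, 0.2136]
eef_rot: [0.003, 0.668, 0.744, 0.002]
force: [-0.3, -0.4, -0.2]
opening: 0.002
grip_force: 0.0
```

>>> {"name": "send_rows", "arguments": {"rows": [[0,0,0.199,0,0,0,0],[0,0,0.199,0,0,0,0],[0,0,0.045,0,0,0,0],[0,0,0,0,0,0,0],[0,0,0,0,0,0,0]]}}

```text
t: 32.45
tool_pos: [0.6055, -0.1162, 0.1026]
eef_rot: [0.002, 0.667, 0.745, 0.001]
force: [0.6, 0.1, -0.4]
opening: 0.001
grip_force: 0.0
```

Run:
```python
from h import *
p,r=cur();print(p,r.as_matrix().round(3).tolist())
u=np.array([np.cos(np.radians(96.4)),np.sin(np.radians(96.4))]);n=np.array([u[1],-u[0]]);c=np.array([.5823,.0728])
d=p[:2]-c;print("jig xy",d@u,d@n)
save("scene","pics/s11.png");g=cv2.cvtColor(cv2.imread("pics/s11.png"),cv2.COLOR_BGR2GRAY)
# expected crossbar ends in wrist view
save("wrist","pics/w12.png");w=cv2.cvtColor(cv2.imread("pics/w12.png"),cv2.COLOR_BGR2GRAY)
b=lambda y:[*(c-.150*u+y*n),.121]
q=w2px("pics/w12.png",[b(-.022),b(0),b(.022),[*(c-.067*u),.094],[*(c),.096]]);print(q.round(0))
x,y=q[1].astype(int)
for row in range(y-14,y+16,2): print(row," ".join("%3d"%v for v in w[row,x-60:x+62:4]))
```

```text
[ 0.60552264 -0.11621446  0.10259848] [[-0.11, 0.994, 0.003], [0.994, 0.11, -0.001], [-0.001, 0.003, -1.0]]
jig xy -0.19042511382841068 0.002008670569505936
[[ 219.  206.]
 [ 273.  206.]
 [ 326.  206.]
 [ 272.   -8.]
 [ 271. -243.]]
192 149 150 150 156 218 155 135  94  89 152 150 152 153 154 155 155 156 157 157 157 159  96  92 154 146 120  67 136 211 172  82
194 149 151 152 155 218 155 134  93  89 153 152 153 153 155 155 155 156 156 157 158 159  98  93 155 147 120  79 135 210 172  81
196 150 152 154 155 217 155 134  91  86 136 143 143 137 139 141 143 138 139 139 140 142  99  97 123 118 120  92 133 209 173  81
198 151 153 156 155 217 156 115 114 115 118 122 124 123 126 127 129 130 131 132 134 132 136 137 139 140 142 132 146 208 174  78
200 151 153 155 155 217 160 154 155 156 156 158 134 133 160 163 163 165 167 167 168 101 142 145 173 174 175 175 177 203 174  78
202 152 152 153 154 216 189 192 194 197 198 200 159 157 206 207 209 209 211 212 212 209 207 209 215 215 214 214 213 213 175  79
204 153 152 151 153 212 217 217 216 215 215 215 171 161 213 212 211 209 206 205 204 199 156 154 195
[... 352 characters left out ...]
 138 146 145 141 133  93  93 157 159 161 155 149  83  71  76
212 157 156 153 153 154 156 159 130  91 155 134 137 140 143 161 105  99 136 138 139  92  92  92 161 163 164 158 151 121  63  77
214 157 156 154 155 155 157 160 120  92  98  99  94  94  95 100  93  90  91  90  92  92  93  93 162 163 164 158 152  92  65  76
216 157 157 155 155 155 159 161 101  92  91  92  93  93  94  92  92  90  89  90  91  92  92  95 162 164 164 161 152 118  76  76
218 157 157 156 155 156 159 162 158  92  90 110  97  98  94  93  95  95  93  93  90 111 126 103 161 162 165 164 153 152  82  70
220 157 157 156 156 156 160 162 161 126 112 155 156 158 126 127 131 153 152 151 122 156 161 158 162 163 164 164 154 155  91  64
```

The crossbar is found at wrist rows 202–206, cols 229–327, which matches the open loop. Swinging it along its arc.

>>> {"name": "send_rows", "arguments": {"rows": [[0.046,0,0,0,0,0,0],[0.046,0,0,0,0,0,0],[0.044,0,-0.039,0,0,0,0],[0.03,0,-0.042,0,0,0,0],[0.036,0,-0.037,0,0,0,0]]}}

```text
t: 33.17
tool_pos: [0.6025, -0.071, 0.134]
eef_rot: [0.007, 0.667, 0.745, -0.001]
force: [1.0, -17.4, 14.5]
opening: 0.0
grip_force: 9.0
```

>>> {"name": "send_rows", "arguments": {"rows": [[0.04,0,-0.032,0,0,0,0],[0.044,0,-0.026,0,0,0,0],[0,0,0,0,0,0,0]]}}

```text
t: 33.55
tool_pos: [0.5961, -0.0439, 0.1453]
eef_rot: [0.0, 0.667, 0.745, 0.0]
force: [-0.3, -1.1, 1.9]
opening: -0.001
grip_force: 0.7
```

```bash
cat > lp.py <<'E'
from h import *
import sys
p,r=cur();u=np.array([np.cos(np.radians(96.4)),np.sin(np.radians(96.4))]);n=np.array([u[1],-u[0]]);c=np.array([.5823,.0728]);d=p[:2]-c
print("jig",(d@u).round(4),(d@n).round(4),p[2].round(4),ctrl.sense()["force"].round(1))
f=sys.argv[1];save("wrist",f);w=cv2.cvtColor(cv2.imread(f),cv2.COLOR_BGR2GRAY)
for th in range(25,180,15):
    b=lambda y:[*(c+(-.067-.092*np.cos(np.radians(th)))*u+y*n),.082+.092*np.sin(np.radians(th))]
    q=w2px(f,[b(-.015),b(.015)]).round(0).astype(int);print(th,q.tolist(),end=" ")
    y=q[0,1]
    print([int(w[yy,q[0,0]]) for yy in range(y-8,y+9,2)] if 8<y<410 else "")
E
python3 lp.py pics/w13.png
```

```text
jig -0.1175 0.0007 0.1453 [-0.3 -1.1  1.9]
25 [[251, 298], [300, 298]] [18, 19, 16, 13, 16, 20, 21, 21, 19]
40 [[248, 300], [303, 300]] [19, 15, 10, 14, 17, 20, 21, 20, 32]
55 [[244, 288], [307, 288]] [58, 36, 39, 26, 21, 21, 19, 13, 13]
70 [[240, 258], [312, 258]] [136, 142, 142, 99, 133, 167, 206, 177, 156]
85 [[236, 210], [315, 209]] [128, 128, 129, 128, 128, 127, 124, 124, 123]
100 [[234, 145], [318, 145]] [148, 149, 149, 148, 147, 145, 144, 141, 140]
115 [[234, 78], [318, 78]] [104, 103, 103, 103, 102, 102, 102, 102, 92]
130 [[236, 22], [316, 22]] [108, 107, 107, 107, 107, 107, 107, 106, 107]
145 [[239, -13], [312, -13]] 
160 [[243, -25], [308, -25]] 
175 [[247, -20], [303, -20]]
```

The loop is at about 68° from horizontal and following the finger. Continuing past upright.

>>> {"name": "send_rows", "arguments": {"rows": [[0.048,0,-0.019,0,0,0,0],[0.05,0,-0.012,0,0,0,0],[0.051,0,-0.005,0,0,0,0],[0.051,0,0.002,0,0,0,0],[0.03,0,0,0,0,0,0]]}}

```text
t: 34.22
tool_pos: [0.5892, 0.0135, 0.1527]
eef_rot: [-0.0, 0.667, 0.745, -0.0]
force: [-0.1, -0.2, -0.1]
opening: -0.003
grip_force: 0.0
```

>>> {"name": "send_rows", "arguments": {"rows": [[0,0,0,0,0,0,0],[0,0,0,0,0,0,0],[0,0,0,0,0,0,0]]}}

```text
t: 34.6
tool_pos: [0.5898, 0.0118, 0.153]
eef_rot: [0.0, 0.667, 0.745, 0.0]
force: [-0.1, 0.1, 0.2]
opening: -0.002
grip_force: 0.0
```

```bash
python3 lp.py pics/w14.png
```

```text
jig -0.0615 0.0006 0.153 [-0.1  0.1  0.2]
25 [[254, 361], [297, 361]] [20, 20, 20, 21, 19, 19, 20, 19, 19]
40 [[251, 370], [300, 370]] [20, 21, 20, 20, 20, 20, 18, 19, 20]
55 [[249, 368], [303, 368]] [20, 18, 19, 19, 20, 19, 20, 20, 19]
70 [[246, 352], [306, 352]] [19, 20, 18, 20, 19, 20, 22, 19, 20]
85 [[243, 320], [309, 320]] [20, 21, 22, 21, 19, 20, 18, 13, 12]
100 [[242, 272], [310, 272]] [85, 86, 85, 85, 85, 84, 82, 82, 82]
115 [[241, 218], [310, 218]] [133, 131, 129, 133, 141, 143, 145, 148, 149]
130 [[243, 166], [309, 166]] [170, 170, 171, 172, 172, 172, 172, 173, 173]
145 [[245, 126], [306, 126]] [91, 93, 95, 97, 102, 105, 111, 113, 115]
160 [[248, 102], [303, 102]] [213, 171, 135, 101, 86, 42, 39, 37, 35]
175 [[250, 93], [300, 93]] [119, 118, 119, 159, 202, 195, 154, 110, 107]
```

>>> {"name": "send_rows", "arguments": {"rows": [[0,0,-0.15,0,0,0,0],[0,0,-0.2,0,0,0,0],[0,0,-0.2,0,0,0,0],[0,0,0,0,0,0,0],[0,0,0,0,0,0,0]]}}

```text
t: 35.28
tool_pos: [0.5893, 0.012, 0.2901]
eef_rot: [-0.0, 0.667, 0.745, -0.0]
force: [-0.3, -0.4, -0.2]
opening: 0.002
grip_force: 0.0
```

Run:
```python
from h import *
f="pics/w15.png";save("wrist",f);g=cv2.cvtColor(cv2.imread(f),cv2.COLOR_BGR2GRAY).astype(int)
u=np.array([np.cos(np.radians(96.4)),np.sin(np.radians(96.4))]);n=np.array([u[1],-u[0]]);c=np.array([.5823,.0728])
P=lambda x,y,z:[*(c+x*u+y*n),z]
ln=lambda y,z:[(x,int(g[tuple(w2px(f,P(x/1000,y,z))[0].round().astype(int)[::-1])])) for x in range(-110,50,3) if 0<=w2px(f,P(x/1000,y,z))[0][1]<420]
print(cur()[0],ctrl.sense()["t"],ctrl.sense()["force"].round(1))
print("axis z.094",ln(0,.094));print("bar side y.018 z.092",ln(.018,.092));print("tip z.082",ln(0,.082)[-16:])
q=w2px(f,[P(.024,-.03,.092),P(.024,.03,.092)]).round(0).astype(int);print(q)
print("x cols",[int(v) for v in g[q[0,1],q[0,0]-10:q[1,0]+12:3]])
```

```text
[0.58877467 0.01208091 0.28930357] 35.325 [ 0.  -0.  -0.6]
axis z.094 [(-110, 153), (-107, 152), (-104, 150), (-101, 147), (-98, 148), (-95, 151), (-92, 152), (-89, 156), (-86, 154), (-83, 150), (-80, 116), (-77, 84), (-74, 84), (-71, 84), (-68, 171), (-65, 172), (-62, 172), (-59, 173), (-56, 173), (-53, 172), (-50, 173), (-47, 173), (-44, 173), (-41, 173), (-38, 173), (-35, 173), (-32, 173), (-29, 173), (-26, 173), (-23, 173), (-20, 173), (-17, 173), (-14, 123), (-11, 181), (-8, 180), (-5, 180), (-2, 181), (1, 181), (4, 181), (7, 181), (10, 181), (13, 182), (16, 175), (19, 140), (22, 142), (25, 192), (28, 177), (31, 184), (34, 193), (37, 190), (40, 116), (43, 115), (46, 114), (49, 115)]
bar side y.018 z.092 [(-110, 153), (-107, 155), (-104, 156), (-101, 154), (-98, 153), (-95, 153), (-92, 155), (-89, 153), (-86, 149), (-83, 148), (-80, 151), (-77, 145), (-74, 155), (-71, 154), (-68, 135), (-65, 70), (-62, 84), (-59, 72), (-56, 115), (-53, 104), (-50, 122), (-47, 142), (-44, 142), (-41, 112), (-38, 124), (-35, 147), (-32, 155), (-29, 108), (-26, 52), (-23, 96), (-20, 73), (-17, 73), (-14, 97), (-11, 95), (-8, 91), (-5, 80), (-2, 66), (1, 72), (4, 71), (7, 74), (10, 94), (13, 67), (16, 99), (19, 113), (22, 137), (25, 194), (28, 118), (31, 116), (34, 116), (37, 116), (40, 116), (43, 116), (46, 116), (49, 116)]
tip z.082 [(4, 181), (7, 181), (10, 182), (13, 182), (16, 175), (19, 140), (22, 142), (25, 192), (28, 177), (31, 184), (34, 192), (37, 194), (40, 132), (43, 115), (46, 115), (49, 114)]
[[245  97]
 [305  97]]
x cols [74, 81, 81, 78, 81, 93, 183, 200, 202, 202, 202, 202, 202, 202, 201, 201, 201, 201, 201, 200, 200, 187, 92, 86, 84, 87, 85, 82]
```

The image agrees with the target. The pin head spans jig x -70 to -15 mm with its shoulder on the post. The tip is at +39 mm, 54 mm past the hole mouth. The crossbar lies across at +25 mm, beyond the post, and the arm is clear.

```bash
python3 -c "
from station import ctrl
print(ctrl.sign_off())"
```

```text
the job is handed in; nothing more can be done
None
```

I handed the job in at about 35 s: the keeper is over the post and across the blank, the pin is home through the cross hole, the loop is shut on the blank side, and the arm is clear; the judge's verdict was not shown.

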